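# Clamp the block in the quick-release tilted clamp

### The job

The aluminium block on the tilted clamping stand has to be held firmly for measuring. Squeeze the two release grips of the clamp arm together, slide the arm down its column until the foot rests on the block, let go of the grips so that the arm locks, and only then turn the round knob clockwise by about half a turn to screw the foot tight, without squashing its spring right to the bottom. Keep the block lying against its stop, and do not disturb the caliper, micrometer and loupe.

Things in the scene. Friction and masses are not known exactly. Their poses are not given: they have to be found in the camera images.
- stand: Fixed steel stand, base 190 x 120 x 14 mm; origin at the centre of its underside, z up, x from the robot's side to the column's side; turned about the vertical only. Its table slopes up towards +x at 30 deg, so the clamp axis (knob, screw, foot in one line) leans 30 deg from vertical, top towards the stand's -x. A tool in line with it points along (0.5, 0, -0.866) in the stand's frame.
- axis_foot (a point): Fixed point where the clamp axis meets the sloping table, under the block. z along the clamp axis (up), x up-slope away from the robot. The column (steel, 20 x 24 mm, parallel to z) stands at x = 75 mm from here and is 145 mm tall.
- block: Machined aluminium block 60 x 90 x 28 mm (0.3 to 0.55 kg), loose, lying flat on the sloping table with its lower long edge against a 12 mm high stop lip, under the foot. Origin at the centre of its underside; z along the clamp axis (up), y along its length.
- foot_face (a point): Centre of the flat underside of the clamp foot, a steel disc 38 mm across under the arm. z along the clamp axis, up. At the start it hovers 23 to 49 mm above the block's top face, which is 28 mm above the table along this axis.
- between_grips (a point): Midway between the two release grips (dark upright levers either side of the column, 24 mm wide along x), at mid height of their pads, on the arm. z up along the clamp axis, x up-slope, y to the left grip. Pads reach 15 mm above and below; outer faces 29 mm to either side. Approach along -z, fingers outside, close along y. Column rises up to 30 mm above this point, knob axis at x = -75 mm.
- knob_center (a point): Centre of the round black knob, 41 mm diameter, 24 mm tall, on the clamp axis; z along that axis (up), the point turns with the knob. 20 mm free below the knob's underside to the arm. It can be gripped at any angle across its diameter.
- left_grip (a joint): Left release grip lever, rad: 0 locked, up to 0.20 squeezed inwards; spring return. About 10 N on each pad starts it, 13 N at full travel. The arm is free when both grips are squeezed by more than about 0.03; grip with 20 to 40 N.
- right_grip (a joint): Right release grip lever, the same.
- clamp_arm (a joint): Slide of the clamp arm along the column, m; grows as it goes down towards the block by as much as the point foot_face moves. With both grips squeezed it slides down under about 2 to 4 N and stays where it is put; with the grips let go it is locked to the column (holds over 80 N). Its end stop is 5 mm past contact.
- screw (a joint): Turn of the knob, rad, 0 at the start (fully backed off); grows clockwise as seen looking down on the knob. Drives the foot down 1 mm per rad; stays where it is left; turning torque under 0.25 Nm; range 0 to 9 rad. Counts as screwed tight from 1.2 rad on (with the foot's spring closed enough).
- foot (a joint): Closing of the foot's spring, m: 0 with the foot free; 8 N per mm; bottoms at 0.008. Tight is 0.0015 or more; over 0.007 is overtight. Pressing the arm down on the block closes it as well, so push the arm down gently.
- caliper: Loose steel caliper lying on the desk near the robot's edge, 72 x 226 x 8 mm, bystander.
- micrometer: Loose micrometer, 51 x 126 x 19 mm, bystander.
- loupe: Loose folding loupe, 37 x 84 x 15 mm, bystander.
Not all that is in view belongs to the job. Leave any red look-alike of the block alone.

How it is judged:
On the way, in this order (a step that is already met when the one before it is completed fails the run):
1. both release grips are squeezed (value of joint each of left_grip, right_grip above 0.03 rad), for 0.1 s.
2. the arm has been slid down so that the foot rests on the block (within 1.5 mm) and the grips are let go, the knob not yet turned (z of foot_face in the frame of block below 0.0295 m and value of joint each of left_grip, right_grip below 0.015 rad and value of joint screw below 0.5 rad), for 0.2 s.
3. the knob has been screwed tight (value of joint screw above 1.2 rad and value of joint foot above 0.0015 m), for 0.2 s.
At the end, for the whole second after the job is handed in: The foot is screwed tight on the block: knob turned at least 1.2 rad clockwise, foot spring closed 1.5 to 7 mm with the foot pressing on the block (over 8 N); both grips back in the locked position (within 0.015 rad); the block at rest within 8 mm of where it lay (all of step 3 and value of joint foot below 0.007 m and contact force between foot and block above 8 N and value of joint each of left_grip, right_grip below 0.015 rad and distance of block from where it was at the start of the episode below 0.008 m and linear speed of block below 0.01 m/s); the robot touches nothing.
It fails at once if the foot's spring is squashed to the bottom (over 7 mm) (value of joint foot above 0.007 m).
It fails at once if the block is pushed off its place (over 15 mm) (distance of block from where it was at the start of the episode above 0.015 m).
It fails at once if the caliper, micrometer or loupe is disturbed (over 20 mm) (distance of any of caliper, micrometer, loupe from where it was at the start of the episode above 0.02 m).
It also fails if it takes over 64 s, if anything falls off the work surface, if the arm or the gripper's body presses on something with over 40 N, if the wrist force passes 120 N, or if a joint passes its speed limit or range.

### The arm

A 6-joint arm with a two-finger parallel gripper is mounted at the origin on a cart in front of the work surface, level with it; the furniture and walls round the work are solid. World frame = base frame: x ahead of the robot, y to its left, z up, the work surface at z = 0. Lengths are in m, angles in rad, forces in N, time in s.
With the tool pointing down it reaches from about 0.275 to 0.725 m from the base axis. Payload 15.9 kg.
Tool frame: the origin (TCP) lies at the very end of the fingers, on their centre line; the grasp point (between the pads) lies arm.grip_depth behind it (arm.grip_depth is the distance from the TCP to the grasp point, in m); x points along the fingers, y is the direction in which the jaws open and shut, and the axes are right-handed (so a half turn about x gives the same grasp; the last joint's range is limited). The gripper opens to 85 mm and grips with 20 to 120 N. Pads are 22 mm wide; open, the fingers measure 114 mm over their backs; the gripper's body (76 mm by 85 mm) begins 54 mm behind the grasp point. The pads swing forward as they close: fully open they stand 13 mm farther back than shut.
Start: joints at [1.308, 0.213, -0.034, 1.323, 0, 1.571], TCP at [0.13, 0.483, 0.231] pointing down, gripper open.
Joint ranges: [-2.98, 2.98], [-0.74, 1.72], [-1.14, 1.35], [-2.1, 2.04], [-1.57, 1.44], [-3.14, 3.14]. Speed limits (rad/s): [1.89, 1.89, 2.39, 2.57, 3.14, 3.14].

### API

Orientations are given as a rotation vector (axis times angle).
In Python, from bench import state, eyes, workorder, arm gives the robot as it stands. The module is installed in compiled form; this text tells all that it offers.
- The arm moves only by the tool play_rows, never from a script. Its argument "steps" is a list of rows, each a list of 7 numbers: the turn, a rotation vector about the tool's x, y, z each as a share of pi rad, from -1 to 1, then the shift along the tool's x, y, z each as a share of 30 mm, from -1 to 1, then the opening, from -1 (shut) to 1 (fully open). A call has exactly 10 rows; each row shifts and turns the commanded pose from where the row before left it, along the tool's axes as they then stand; what a row does not reach is not made up. A row lasts 1/8 s, in which the tool goes at most 62.5 mm and 10.7 degrees, less where a joint would pass 70% of its speed; a pose out of reach is approached as far as the arm can. A call with a number of a shift or a turn outside -1 to 1 is refused whole. A call with a gripper value outside its range is refused whole. The fingers move at their own pace and stop on an object; "squeeze" is the grip in N (left out, the last holds). Time passes only in rows, so rows that do not move let the fingers close, or fill a call up. It gives the time, the measured TCP pose, the force and the opening at its end, in the units of the state.
- state(): the state, without advancing time (a new reading comes with each control period).
- eyes.grab_frame(name): name is "side" or "top" or "wrist"; returns the picture (400x640x3 uint8, red, green, blue); there is no depth.
- eyes.calibration(name): a dict with "fx", "fy", "cx", "cy" (pixels), "extrinsics" (4x4, takes a point from camera to world coordinates); the wrist camera has in their place "T_tool_cam" (4x4, takes a point from camera to tool coordinates, whose origin is the TCP and whose axes are the tool frame's). Camera axes: x right, y down, z forward; pixel columns grow to the right and rows downward; lengths in m; the calibration is good to about 2 mm. The wrist camera is an equidistant fisheye: a pixel r from the principal point sees the ray r / f radians off the axis. A picture is of the moment at which its call begins: read the wrist's pose just before it. calibration takes no time and is no camera call.
- workorder.job_done(): hands the job in, once; it reports no verdict.
Trained networks look in the newest picture that a camera, given by its name, has taken for a name from the list of things; names that differ only in an ending like _2 or _b are one class to them, and where a whole thing is asked for, a point or a joint stands for the part that bears it (a point fixed in the world has none). Each returns a list of dicts, best first, with "confidence" (0 to 1); they miss things now and then, are a little off and sometimes report something else, mostly with a low value. They report only what shows in the picture. A call takes as long as a camera call. They do not tell look-alikes from the thing itself.
- eyes.search_frame(label, camera): "position" ([column, row] in pixels, amid what is visible of it).
The state is a dict: "time_s": time; "qpos": joint angles; "joint_velocities": joint speeds; "joint_torque": joint torques, N m; "ee_pos": TCP position; "ee_rot": TCP orientation; "contact_force": force on the tool from outside, world axes, zero at the start; "ft_torque": the same for the moment, N m; "width": opening from 0.0 (shut) to 1.0 (fully open).
Only numpy, scipy, OpenCV 4.12 (cv2) and the standard library are available. Lean on these libraries where they do the work, as an engineer would, in place of code of your own. Each camera call takes 0.05 s, during which the arm holds its last target.

## Working session

There is one attempt and no reset: what is moved stays moved. The work goes in short steps, Python scripts to look and compute and a tool call to move; the robot and the scene stay as the last step left them, time stands still between calls to the robot, and variables do not carry over. Pictures are saved under pics/ and viewed, and the job is handed in when it is done.

Besides the shell and the picture viewer there is one more tool, called after "Request:" by a JSON object that holds its "name" and its "arguments". play_rows: Moves the arm, as the interface text tells. Its arguments: {"type":"object","properties":{"steps":{"type":"array","items":{"type":"array","items":{"type":"number"}}},"squeeze":{"type":"number"}},"required":["steps"]}

```bash
mkdir -p pics; ls; python3 - <<'E'
from bench import state, eyes, workorder, arm
import cv2
s=state();print(s); print(arm.grip_depth)
for n in("side","top","wrist"):
    im=eyes.grab_frame(n); cv2.imwrite(f"pics/{n}0.png",im[:,:,::-1]); print(n,eyes.calibration(n))
    for l in ("stand","block","foot_face","between_grips","knob_center","left_grip","right_grip","clamp_arm","caliper"):
        if n!="wrist": print(l,[(d['position'],round(d['confidence'],2)) for d in eyes.search_frame(l,n)][:3])
print(state()['time_s'])
E
```

```text
pics
{'time_s': 0.0, 'qpos': array([ 1.30802954e+00,  2.13351022e-01, -3.50378110e-02,  1.32349371e+00,
        6.99127352e-07,  1.57080873e+00]), 'joint_velocities': array([ 0.00111079,  0.00063988,  0.00176797, -0.00111635, -0.00134752,
        0.0016252 ]), 'joint_torque': array([ 4.03641502e-05, -6.86173296e+01,  4.87107861e+01,  1.80432200e-02,
        8.64182607e-05,  2.85436272e-05]), 'ee_pos': array([0.12979121, 0.4825206 , 0.23082717]), 'ee_rot': array([ 0.20543535,  1.56107828, -0.20713075]), 'contact_force': array([-0.27692296, -0.20090219,  0.74177032]), 'ft_torque': array([ 0.02117846,  0.02379992, -0.02563557]), 'width': 1.001123019463657}
0.0187
side {'fx': 420.20279142398306, 'fy': 420.20279142398306, 'cx': 317.05603380195384, 'cy': 195.12350300717674, 'extrinsics': array([[ 0.9954784 ,  0.0482634 , -0.08181319,  0.57497622],
       [ 0.09352725, -0.3475445 ,  0.93298739, -1.01440998],
       [ 0.01659542, -0.93642056, -0.35048699,  0.46890093],
       [ 0.        ,  0.        ,  0.        ,  1.        ]])}
stand [([387.8, 219.4], 0.69)]
block [([373.2, 220.3], 0.9), 
[... 867 characters left out ...]
[283.2, 166.7], 0.61)]
foot_face []
between_grips [([265.9, 157.6], 0.85)]
knob_center [([268.1, 183.4], 0.63)]
left_grip []
right_grip [([272.2, 146.0], 0.64)]
clamp_arm [([263.0, 158.6], 0.88)]
caliper [([256.6, 272.4], 0.86)]
wrist {'fx': 309.70691628693146, 'fy': 309.70691628693146, 'cx': 321.76154540434857, 'cy': 205.57609257289582, 'T_tool_cam': array([[ 1.89634432e-04, -2.62243888e-01,  9.65001610e-01,
        -1.43725433e-01],
       [ 9.99999698e-01, -6.77277576e-04, -3.80565458e-04,
        -2.12442358e-03],
       [ 7.53374916e-04,  9.65001391e-01,  2.62243680e-01,
        -6.63649486e-02],
       [ 0.00000000e+00,  0.00000000e+00,  0.00000000e+00,
         1.00000000e+00]])}
1.05
```

View pics/side0.png

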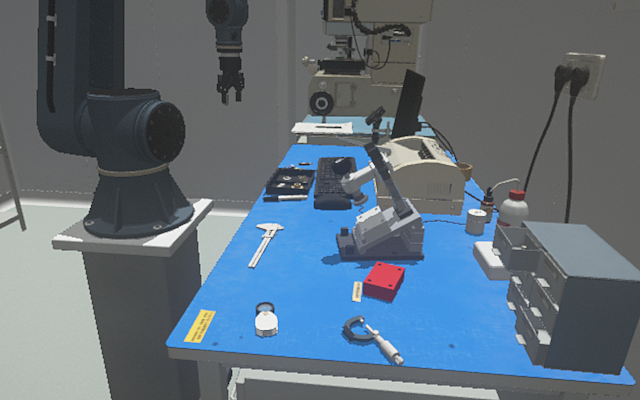

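View pics/top0.png

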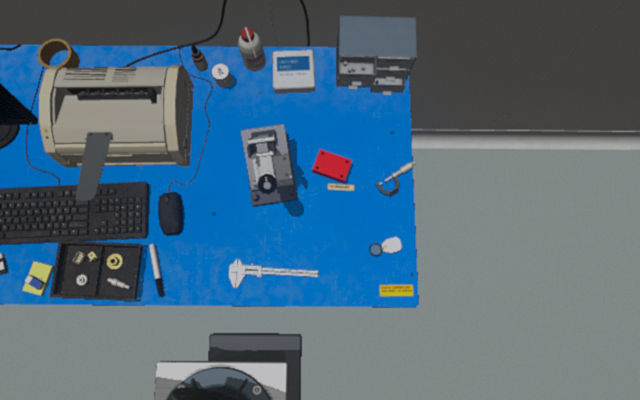

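```bash
python3 - <<'E'
import cv2
a=cv2.imread("pics/top0.png")[105:245,190:360]; cv2.imwrite("pics/topc.png",cv2.resize(a,None,fx=4.2,fy=4.2,interpolation=2))
a=cv2.imread("pics/side0.png")[120:260,280:470]; cv2.imwrite("pics/sidec.png",cv2.resize(a,None,fx=4.2,fy=4.2,interpolation=2))
E
```

```text
(no output)
```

View pics/topc.png

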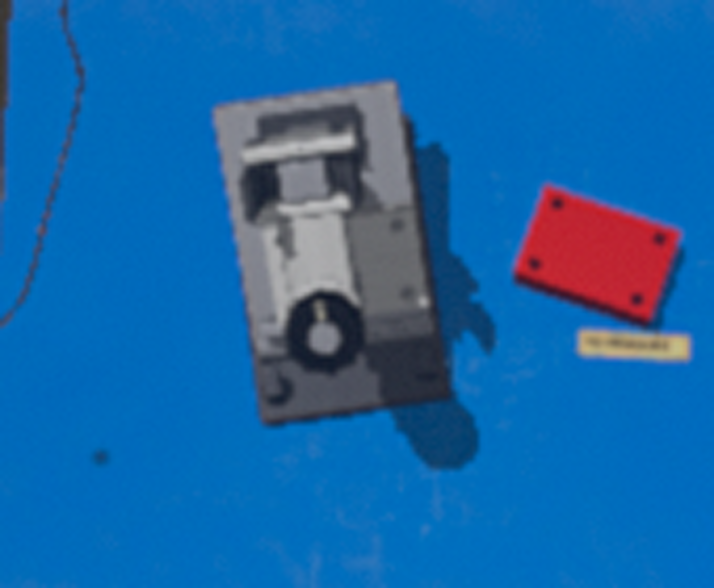

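View pics/sidec.png

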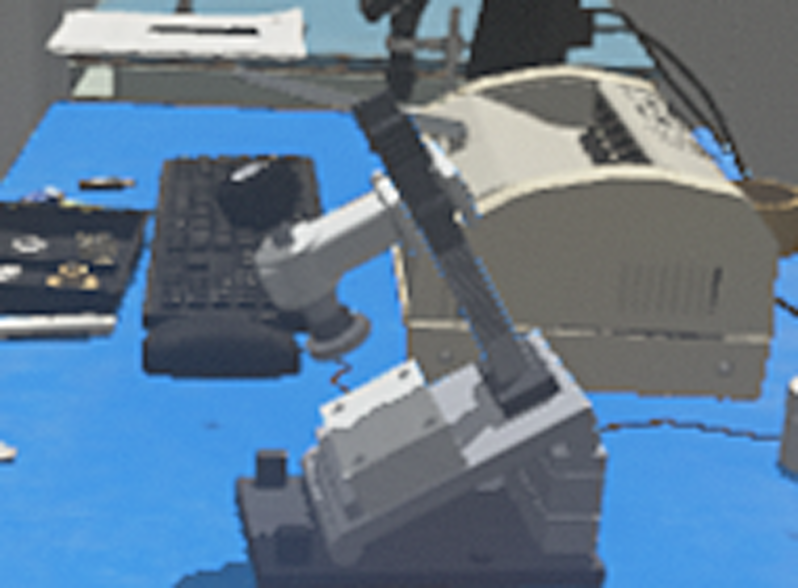

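```bash
cat > h.py <<'E'
from bench import state, eyes, workorder, arm
import numpy as np, cv2
from scipy.spatial.transform import Rotation as R
from scipy.optimize import least_squares
def ray(n,px):
    c=eyes.calibration(n);T=c['extrinsics'];d=np.array([(px[0]-c['cx'])/c['fx'],(px[1]-c['cy'])/c['fy'],1.])
    d=T[:3,:3]@d; return T[:3,3],d/np.linalg.norm(d)
def toolT(s=None):
    s=s or state();T=np.eye(4);T[:3,:3]=R.from_rotvec(s['ee_rot']).as_matrix();T[:3,3]=s['ee_pos'];return T
def wray(px,Tt):
    c=eyes.calibration('wrist');T=Tt@c['T_tool_cam'];u=np.array([(px[0]-c['cx']),(px[1]-c['cy'])])/c['fx'];r=np.linalg.norm(u)
    d=np.r_[np.sin(r)*u/max(r,1e-9),np.cos(r)];return T[:3,3],T[:3,:3]@d
def proj(n,P):
    c=eyes.calibration(n);p=np.linalg.inv(c['extrinsics'])@np.r_[P,1];return np.array([c['cx']+c['fx']*p[0]/p[2],c['cy']+c['fy']*p[1]/p[2]])
def wproj(P,Tt):
    c=eyes.calibration('wrist');p=(np.linalg.inv(Tt@c['T_tool_cam'])@np.r_[P,1])[:3];r=np.arctan2(np.hypot(*p[:2]),p[2])
    return np.array([c['cx'],c['cy']])+c['fx']*r*p[:2]/max(np.hypot(*p[:2]),1e-9)
def plane(n,px,z):
    o,d=ray(n,px);return o+d*(z-o[2])/d[2]
def tri(rays):
    A=np.zeros((3,3));b=np.zeros(3)
    for o,d in rays:
        M=np.eye(3)-np.outer(d,d);A+=M;b+=M@o
    p=np.linalg.solve(A,b);return p,[np.linalg.norm((np.eye(3)-np.outer(d,d))@(p-o)) for o,d in rays]
E
python3 - <<'E'
from h import *
t=lambda u,v:(u/4.2+190-.4,v/4.2+105-.4); s=lambda u,v:(u/4.2+280-.4,v/4.2+120-.4)
C=[plane('top',t(*c),.014) for c in((213,105),(395,82),(452,400),(262,424))]
C=np.array(C);print(C.round(4)); print(np.linalg.norm(C-np.roll(C,1,0),axis=1)); print('ctr',C.mean(0))
for i,j in((3,0),(2,1)): d=C[j]-C[i];print('yaw',np.arctan2(d[1],d[0]))
for i,j in((0,1),(3,2)): d=C[i]-C[j];print('yaw',np.arctan2(d[1],d[0])-np.pi/2)
print('knob',tri([ray('top',t(325,332)),ray('side',s(262,192))]))
E
```

```text
[[ 0.7494 -0.0255  0.014 ]
 [ 0.766  -0.1425  0.014 ]
 [ 0.5555 -0.1823  0.014 ]
 [ 0.5394 -0.0645  0.014 ]]
[0.21362442 0.1182388  0.21429548 0.11884156]
ctr [ 0.65257335 -0.10369886  0.014     ]
yaw 0.1840125977462209
yaw 0.1866849153806778
yaw 0.14092847907517791
yaw 0.13550095030749598
knob (array([ 0.54956608, -0.1222064 ,  0.2063406 ]), [np.float64(0.0011964846625329654), np.float64(0.0011964846625331707)])
```

```bash
python3 - <<'E'
from h import *
t=lambda u,v:(u/4.2+190-.4,v/4.2+105-.4); s=lambda u,v:(u/4.2+280-.4,v/4.2+120-.4)
yaw=.138;Rs=R.from_euler('z',yaw).as_matrix();O=np.array([.5475,-.1234,0])+Rs@[.095,0,0]
f=lambda p:(Rs.T@(p-O)).round(4)
print('O',O)
k=tri([ray('top',t(325,332)),ray('side',s(262,192))])[0];print('knob',f(k))
g=tri([ray('top',t(303,180)),ray('side',s(412,168))]);print('grips',f(g[0]),g)
a=np.array([-.5,0,.866]);u=np.array([.866,0,.5]);y=np.array([0,1,0])
print('grip rel knob in clamp frame',(f(g[0])-f(k))@u,(f(g[0])-f(k))@a)
# table upper edge
for c in((213,105),(395,82)):
    o,d=ray('top',t(*c)); o=Rs.T@(o-O);d=Rs.T@d
    print('far edge', o+d*(.095-o[0])/d[0])
# foot disc
o,d=ray('side',s(338,343));o=Rs.T@(o-O);d=Rs.T@d;print('foot face', o+d*(0-o[1])/d[1])
for c in((300,452),(335,540),(320,408),(412,362),(560,375)):
  o,d=ray('side',s(*c));o=Rs.T@(o-O);d=Rs.T@d;print(c, (o+d*(0-o[1])/d[1]).round(3))
T=toolT();print(T.round(3))
# target
A=Rs@np.c_[-a,y,np.cross(-a,y)]
for m in (1,-1):
  M=A.copy();M[:,1:]*=m
  rel=T[:3,:3].T@M; print(m,R.from_matrix(rel).as_rotvec(), M.round(3))
E
```

```text
O [ 0.64159684 -0.11033157  0.        ]
knob [-0.0928  0.0009  0.2063]
grips [-0.0136  0.0024  0.2194] (array([ 0.62783696, -0.10983699,  0.21936956]), [np.float64(0.0007266503279502943), np.float64(0.0007266503279503965)])
grip rel knob in clamp frame 0.07513719999999999 -0.028255399999999996
far edge [0.095      0.06258999 0.07063409]
far edge [ 0.095      -0.04976477  0.07142735]
foot face [-0.04714523  0.          0.12184596]
(300, 452) [-0.065  0.     0.057]
(335, 540) [-0.043  0.     0.002]
(320, 408) [-0.055  0.     0.083]
(412, 362) [-0.006  0.     0.111]
(560, 375) [0.077 0.    0.103]
[[ 0.     0.26   0.966  0.13 ]
 [ 0.     0.966 -0.26   0.483]
 [-1.     0.     0.     0.231]
 [ 0.     0.     0.     1.   ]]
1 [-0.39158447 -0.51651073  0.10490417] [[ 0.495 -0.138  0.858]
 [ 0.069  0.99   0.119]
 [-0.866  0.     0.5  ]]
-1 [2.65706316 0.14460135 0.71196545] [[ 0.495  0.138 -0.858]
 [ 0.069 -0.99  -0.119]
 [-0.866 -0.    -0.5  ]]
```

View pics/wrist0.png

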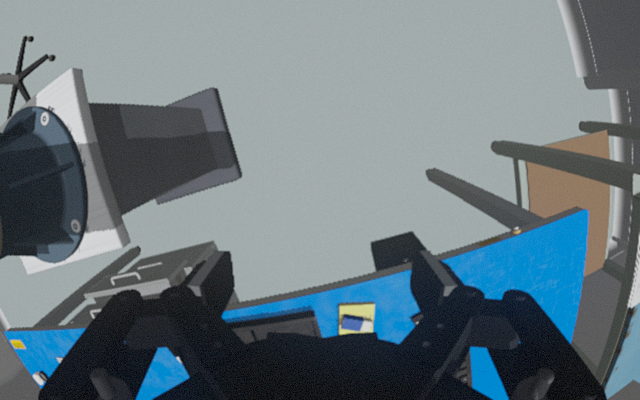

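Request:
{"name": "play_rows", "arguments": {"steps": [[0,0,0,-0.7,-0.77,0.98,1],[0,0,0,-0.7,-0.77,0.98,1],[0,0,0,-0.7,-0.77,0.98,1],[0,0,0,-0.7,-0.77,0.98,1],[0,0,0,-0.7,-0.77,0.98,1],[0,0,0,0,-0.77,0.98,1],[0,0,0,0,-0.77,0.98,1],[0,0,0,0,-0.77,0.98,1],[0,0,0,0,-0.77,0.98,1],[0,0,0,0,-0.77,0.98,1]]}}

```text
time_s: 2.3
ee_pos: [0.3544, 0.1823, 0.3364]
ee_rot: [0.206, 1.561, -0.206]
contact_force: [-0.5, 0.9, -0.4]
width: 0.996
```

Request:
{"name": "play_rows", "arguments": {"steps": [[0,0,0,0,-0.77,0.98,1],[0,0,0,0,-0.77,0.98,1],[0,0,0,0,-0.77,0.98,1],[0,0,0,0,-0.77,0.98,1],[0,0,0,0,-0.77,0.98,1],[0,0,0,0,-0.77,0.8,1],[-0.03,-0.04,0.008,0,-0.77,0.5,1],[-0.03,-0.04,0.008,0,-0.77,0.5,1],[-0.03,-0.04,0.008,0,-0.77,0.5,1],[-0.03,-0.04,0.008,0,0,0,1]]}}

```text
time_s: 3.55
ee_pos: [0.5156, -0.0717, 0.3416]
ee_rot: [-0.066, 1.055, 0.113]
contact_force: [0.4, 0.9, 0.9]
width: 1.004
```

```bash
cat > tgt.py <<'E'
from h import *
yaw=.138
def frame(yaw):
    Rs=R.from_euler('z',yaw).as_matrix();a=np.array([-.5,0,.866025]);y=np.array([0,1,0])
    return Rs@np.c_[-a,y,np.cross(-a,y)]
def go(P,M):
    T=toolT();d=T[:3,:3].T@(np.array(P)-T[:3,3]);w=R.from_matrix(T[:3,:3].T@M).as_rotvec()
    print('shift units',(d/.03).round(3),'turn units',(w/np.pi).round(4),'deg',np.degrees(np.linalg.norm(w)).round(1)); return d,w
E
python3 - <<'E'
from tgt import *
s=state();print(s['time_s'],s['ee_pos'],s['qpos'].round(3),s['width'])
go([.578,-.117,.306],frame(yaw))
# after-rotation shift
print('shift in target axes',frame(yaw).T@(np.array([.578,-.117,.306])-s['ee_pos'])/.03)
E
```

```text
3.55 [ 0.51562836 -0.07172431  0.34158695] [-0.247 -0.187 -0.307  0.966  0.18  -0.327] 1.0040093484602453
shift units [ 1.955 -1.757  1.048] turn units [-0.0036 -0.0029  0.002 ] deg 0.9
shift in target axes [ 1.95314709 -1.78084164  1.01048662]
```

Request:
{"name": "play_rows", "arguments": {"steps": [[-0.0036,-0.003,0.002,0.2,-0.45,0.25,1],[0,0,0,0.2,-0.45,0.25,1],[0,0,0,0.2,-0.45,0.25,1],[0,0,0,0.2,-0.43,0.25,1],[0,0,0,0.2,0,0,1],[0,0,0,0,0,0,1],[0,0,0,0,0,0,1],[0,0,0,0,0,0,1],[0,0,0,0,0,0,1],[0,0,0,0,0,0,1]]}}

```text
time_s: 4.8
ee_pos: [0.5627, -0.1179, 0.3297]
ee_rot: [-0.07, 1.05, 0.125]
contact_force: [0.5, 0.3, -0.9]
width: 0.996
```

```bash
python3 - <<'E'
from tgt import *
s=state();print(s['time_s'],s['ee_pos'])
T=toolT(s);im=eyes.grab_frame('wrist');np.save('T1.npy',T)
cv2.imwrite('pics/wrist1.png',im[:,:,::-1])
G=np.array([.62784,-.10984,.21937]);K=np.array([.54957,-.1222,.20634])
print(wproj(G,T),wproj(K,T))
for l in("between_grips","knob_center","left_grip","right_grip"): print(l,[(d['position'],round(d['confidence'],2)) for d in eyes.search_frame(l,'wrist')][:3])
go([.578,-.117,.306],frame(yaw))
E
```

```text
4.8 [ 0.5626529  -0.11793146  0.32973561]
[322.87746344 199.91686988] [320.88728788 115.16747705]
between_grips [([322.8, 160.7], 0.83)]
knob_center [([320.1, 114.4], 0.64)]
left_grip [([351.7, 200.4], 0.63)]
right_grip [([292.5, 202.4], 0.81)]
shift units [ 0.935 -0.038  0.054] turn units [-0.0009 -0.0015 -0.0003] deg 0.3
```

View pics/wrist1.png

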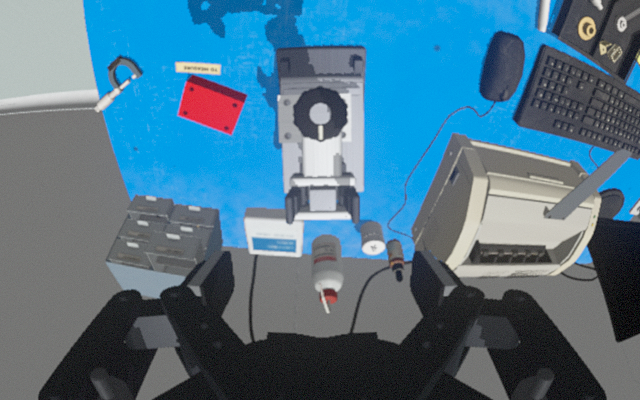

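```bash
python3 - <<'E'
import cv2
a=cv2.imread("pics/wrist1.png")[40:240,250:390]; cv2.imwrite("pics/w1c.png",cv2.resize(a,None,fx=3,fy=3,interpolation=2)[:600])
E
```

```text
(no output)
```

View pics/w1c.png

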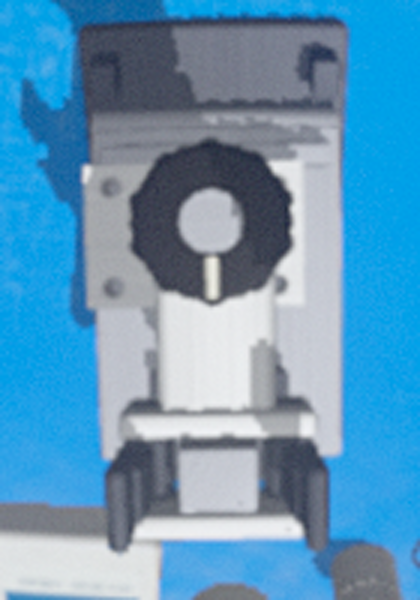

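```bash
python3 - <<'E'
from tgt import *
M=frame(yaw);G=np.array([.62784,-.10984,.21937])
P=G+M[:,0]*.020; print(P); go(P,M)
E
```

```text
[ 0.63774493 -0.10846438  0.2020495 ]
shift units [ 4.941 -0.034  0.082] turn units [-0.0009 -0.0015 -0.0003] deg 0.3
```

Request:
{"name": "play_rows", "arguments": {"steps": [[0,-0.001,0,0.5,-0.05,0.08,1],[0,0,0,0.5,0,0,1],[0,0,0,0.5,0,0,1],[0,0,0,0.5,0,0,1],[0,0,0,0.5,0,0,1],[0,0,0,0.5,0,0,1],[0,0,0,0.4,0,0,1],[0,0,0,0.1,0,0,1],[0,0,0,0,0,0,1],[0,0,0,0,0,0,1]]}}

```text
time_s: 6.3
ee_pos: [0.6169, -0.112, 0.2403]
ee_rot: [-0.07, 1.046, 0.124]
contact_force: [-0.4, -0.2, -0.0]
width: 0.999
```

```bash
python3 - <<'E'
from tgt import *
s=state();T=toolT(s);im=eyes.grab_frame('wrist');cv2.imwrite('pics/wrist2.png',im[:,:,::-1])
im=eyes.grab_frame('side');cv2.imwrite('pics/side2.png',cv2.resize(im[100:270,270:480,::-1],None,fx=3.5,fy=3.5))
M=frame(yaw);G=np.array([.62784,-.10984,.21937]);print(wproj(G,T))
go(G+M[:,0]*.020,M)
E
```

```text
[326.28972436 238.81373512]
shift units [ 1.457  0.02  -0.025] turn units [-0.0008 -0.0002 -0.0002] deg 0.2
```

View pics/wrist2.png

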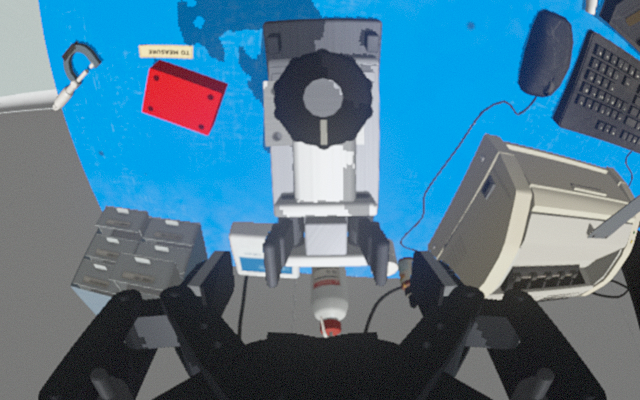

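View pics/side2.png

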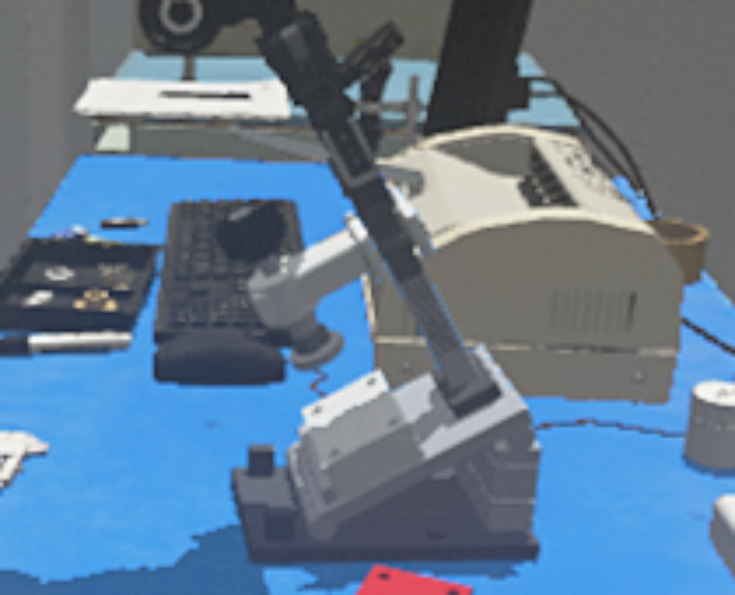

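```bash
python3 - <<'E'
import cv2
a=cv2.imread("pics/wrist2.png")[180:330,190:450]; cv2.imwrite("pics/w2c.png",cv2.resize(a,None,fx=3,fy=3,interpolation=2))
E
```

```text
(no output)
```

View pics/w2c.png

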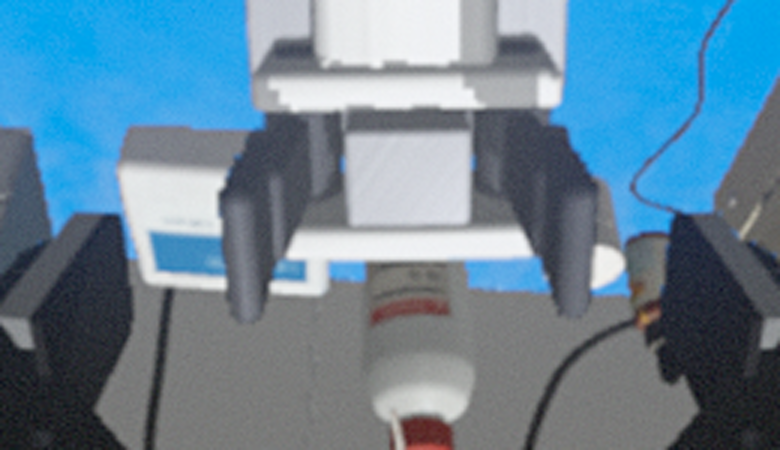

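Request:
{"name": "play_rows", "arguments": {"steps": [[0,0,0,0.2,0.05,-0.02,1],[0,0,0,0.4,0,0,1],[0,0,0,0.4,0,0,1],[0,0,0,0.3,0,0,1],[0,0,0,0.15,0,0,1],[0,0,0,0,0,0,1],[0,0,0,0,0,0,1],[0,0,0,0,0,0,1],[0,0,0,0,0,0,1],[0,0,0,0,0,0,1]]}}

```text
time_s: 7.65
ee_pos: [0.6376, -0.1075, 0.2019]
ee_rot: [-0.069, 1.047, 0.125]
contact_force: [-0.2, -0.8, -0.2]
width: 0.998
```

```bash
python3 - <<'E'
from tgt import *
s=state();T=toolT(s);im=eyes.grab_frame('wrist');cv2.imwrite('pics/wrist3.png',im[:,:,::-1])
M=frame(yaw);G=np.array([.62784,-.10984,.21937]);print(wproj(G,T))
go(G+M[:,0]*.020,M);print(s['contact_force'],s['qpos'])
E
```

```text
[323.88825758 275.96318879]
shift units [-0.006 -0.034  0.007] turn units [-0.0009 -0.0005 -0.0003] deg 0.2
[-0.21653491 -0.75475239 -0.24430906] [-0.26249064  0.11475431 -0.37791582  0.59105793  0.19656381 -0.34906264]
```

View pics/wrist3.png

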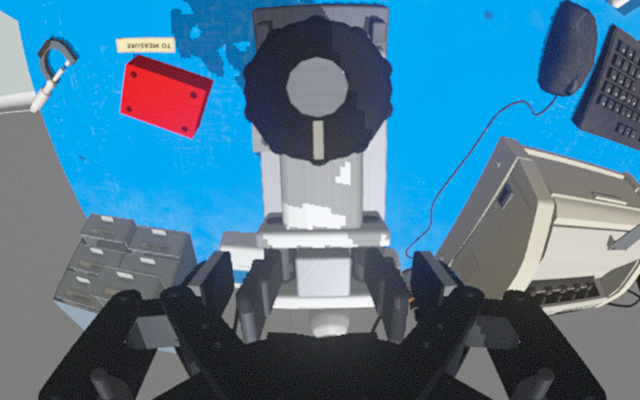

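Request:
{"name": "play_rows", "arguments": {"squeeze": 30, "steps": [[0,0,0,0,0,0,-1],[0,0,0,0,0,0,-1],[0,0,0,0,0,0,-1],[0,0,0,0,0,0,-1],[0,0,0,0,0,0,-1],[0,0,0,0,0,0,-1],[0,0,0,0,0,0,-1],[0,0,0,0,0,0,-1],[0,0,0,0,0,0,-1],[0,0,0,0,0,0,-1]]}}

```text
time_s: 8.95
ee_pos: [0.6375, -0.1068, 0.2017]
ee_rot: [-0.069, 1.047, 0.126]
contact_force: [-2.0, 5.5, 1.1]
width: 0.654
```

```bash
python3 - <<'E'
from tgt import *
s=state();T=toolT(s);im=eyes.grab_frame('wrist');cv2.imwrite('pics/wrist4.png',im[200:340,180:460,::-1].repeat(2,0).repeat(2,1))
print(T[:3,:3].T@s['contact_force'],s['width'],s['ft_torque'])
E
```

```text
[-1.59936975  5.69077689 -0.51935161] 0.6543251670564939 [0.73307026 0.54128023 0.70832   ]
```

View pics/wrist4.png

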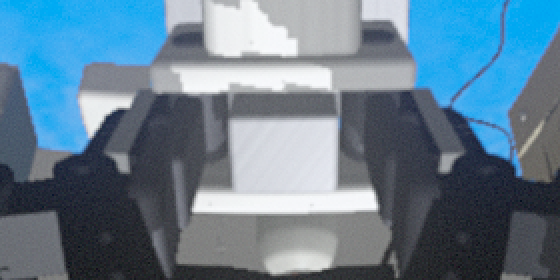

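Request:
{"name": "play_rows", "arguments": {"squeeze": 38, "steps": [[0,0,0,0,0.02,0,-1],[0,0,0,0,0.02,0,-1],[0,0,0,0,0,0,-1],[0,0,0,0,0,0,-1],[0,0,0,0,0,0,-1],[0,0,0,0,0,0,-1],[0,0,0,0,0,0,-1],[0,0,0,0,0,0,-1],[0,0,0,0,0,0,-1],[0,0,0,0,0,0,-1]]}}

```text
time_s: 10.25
ee_pos: [0.6374, -0.1066, 0.2017]
ee_rot: [-0.07, 1.047, 0.124]
contact_force: [0.1, -5.0, 0.3]
width: 0.646
```

```bash
python3 - <<'E'
from tgt import *
s=state();T=toolT(s);print(T[:3,:3].T@s['contact_force'],s['width'],T[:3,:3].T@s['ft_torque'],s['ee_pos'])
E
```

```text
[-0.56791501 -4.92634496 -0.28364191] 0.6461019623228668 [-0.21552692  0.6296993  -1.10864717] [ 0.63739168 -0.10656025  0.20170495]
```

Request:
{"name": "play_rows", "arguments": {"steps": [[0,0,0,0,-0.02,0,-1],[0,0,0,0.02,0,0,-1],[0,0,0,0.02,0,0,-1],[0,0,0,0.03,0,0,-1],[0,0,0,0.03,0,0,-1],[0,0,0,0,0,0,-1],[0,0,0,0,0,0,-1],[0,0,0,0,0,0,-1],[0,0,0,0,0,0,-1],[0,0,0,0,0,0,-1]]}}

```text
time_s: 11.5
ee_pos: [0.6389, -0.1065, 0.199]
ee_rot: [-0.069, 1.047, 0.125]
contact_force: [2.7, 2.8, -3.0]
width: 0.641
```

```bash
python3 - <<'E'
from tgt import *
s=state();T=toolT(s);print(T[:3,:3].T@s['contact_force'],s['width'],T[:3,:3].T@s['ft_torque'],s['ee_pos'])
E
```

```text
[4.14250908 2.38197173 1.13915366] 0.6407693344519318 [-0.21766474  0.27078363  0.6762221 ] [ 0.63892165 -0.1064908   0.19902007]
```

Request:
{"name": "play_rows", "arguments": {"steps": [[0,0,0,0.06,0,0,-1],[0,0,0,0.06,0,0,-1],[0,0,0,0.06,0,0,-1],[0,0,0,0.06,0,0,-1],[0,0,0,0.06,0,0,-1],[0,0,0,0.06,0,0,-1],[0,0,0,0.04,0,0,-1],[0,0,0,0,0,0,-1],[0,0,0,0,0,0,-1],[0,0,0,0,0,0,-1]]}}

```text
time_s: 12.75
ee_pos: [0.6449, -0.1056, 0.1886]
ee_rot: [-0.069, 1.047, 0.125]
contact_force: [0.7, 4.3, -1.6]
width: 0.641
```

```bash
python3 - <<'E'
from tgt import *
s=state();T=toolT(s);print(T[:3,:3].T@s['contact_force'],s['width'],T[:3,:3].T@s['ft_torque'],s['ee_pos'])
im=eyes.grab_frame('wrist');cv2.imwrite('pics/wrist5.png',im[:,:,::-1])
im=eyes.grab_frame('side');cv2.imwrite('pics/side5.png',cv2.resize(im[100:270,270:480,::-1],None,fx=3.5,fy=3.5))
E
```

```text
[2.05874951 4.20249139 0.29166595] 0.6406590475722957 [-0.19163423  0.32154074  1.03113735] [ 0.64488126 -0.10561836  0.18860996]
```

View pics/wrist5.png

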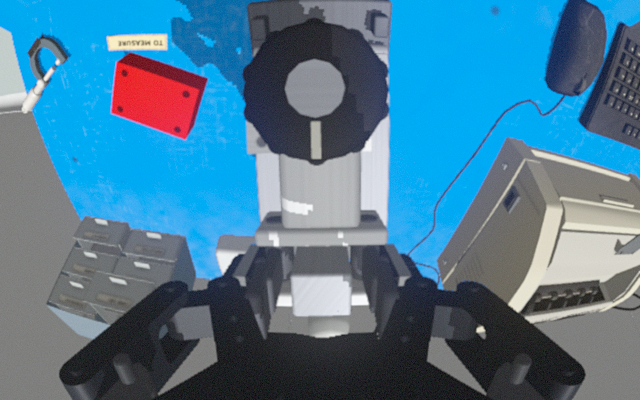

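View pics/side5.png

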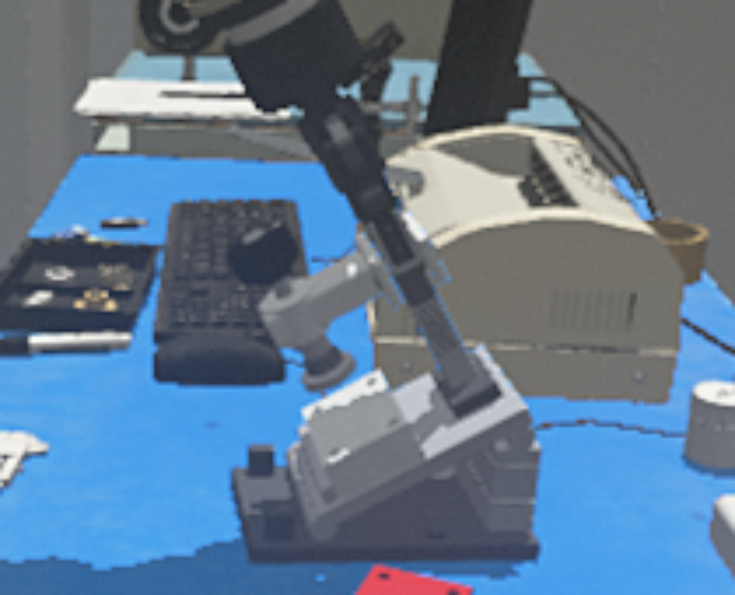

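Request:
{"name": "play_rows", "arguments": {"steps": [[0,0,0,0.05,0.01,0,-1],[0,0,0,0.05,0,0,-1],[0,0,0,0.05,0,0,-1],[0,0,0,0.05,0,0,-1],[0,0,0,0.05,0,0,-1],[0,0,0,0.03,0,0,-1],[0,0,0,0.02,0,0,-1],[0,0,0,0,0,0,-1],[0,0,0,0,0,0,-1],[0,0,0,0,0,0,-1]]}}

```text
time_s: 14.1
ee_pos: [0.6493, -0.1049, 0.1809]
ee_rot: [-0.069, 1.047, 0.125]
contact_force: [0.7, 4.2, -1.0]
width: 0.644
```

```bash
python3 - <<'E'
from tgt import *
s=state();T=toolT(s);print(T[:3,:3].T@s['contact_force'],s['width'],T[:3,:3].T@s['ft_torque'],s['ee_pos'])
im=eyes.grab_frame('side');cv2.imwrite('pics/side6.png',cv2.resize(im[160:260,320:450,::-1],None,fx=6,fy=6,interpolation=2))
E
```

```text
[1.52227983 4.06249943 0.5861558 ] 0.6437601019977451 [-0.21987222  0.26516873  0.82905174] [ 0.64928961 -0.10487891  0.18086921]
```

View pics/side6.png

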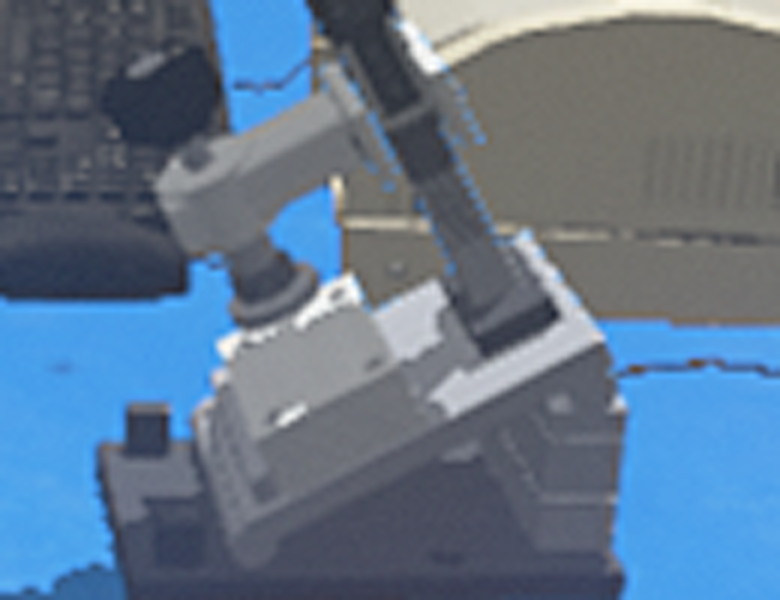

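Request:
{"name": "play_rows", "arguments": {"steps": [[0,0,0,0.05,0.01,0,-1],[0,0,0,0.05,0,0,-1],[0,0,0,0.05,0,0,-1],[0,0,0,0.05,0,0,-1],[0,0,0,0.05,0,0,-1],[0,0,0,0.03,0,0,-1],[0,0,0,0.02,0,0,-1],[0,0,0,0,0,0,-1],[0,0,0,0,0,0,-1],[0,0,0,0,0,0,-1]]}}

```text
time_s: 15.4
ee_pos: [0.6537, -0.1041, 0.1731]
ee_rot: [-0.069, 1.047, 0.124]
contact_force: [2.3, -1.0, -0.9]
width: 0.644
```

```bash
cat > st.py <<'E'
from tgt import *
s=state();T=toolT(s);print(s['time_s'],'F',(T[:3,:3].T@s['contact_force']).round(2),'w',s['width'].round(4),'M',(T[:3,:3].T@s['ft_torque']).round(2),s['ee_pos'].round(4),'along',(T[:3,0]@(s['ee_pos']-[.6374,-.1066,.2017])).round(5))
E
cat > side.py <<'E'
from h import *
import sys
im=eyes.grab_frame('side');cv2.imwrite('pics/%s.png'%sys.argv[1],cv2.resize(im[160:260,320:450,::-1],None,fx=6,fy=6,interpolation=2))
E
python3 st.py; python3 side.py side7
```

```text
Traceback (most recent call last):
  File "st.py", line 2, in <module>
    s=state();T=toolT(s);print(s['time_s'],'F',(T[:3,:3].T@s['contact_force']).round(2),'w',s['width'].round(4),'M',(T[:3,:3].T@s['ft_torque']).round(2),s['ee_pos'].round(4),'along',(T[:3,0]@(s['ee_pos']-[.6374,-.1066,.2017])).round(5))
                                                                                            ^^^^^^^^^^^^^^^^
AttributeError: 'float' object has no attribute 'round'
```

View pics/side7.png

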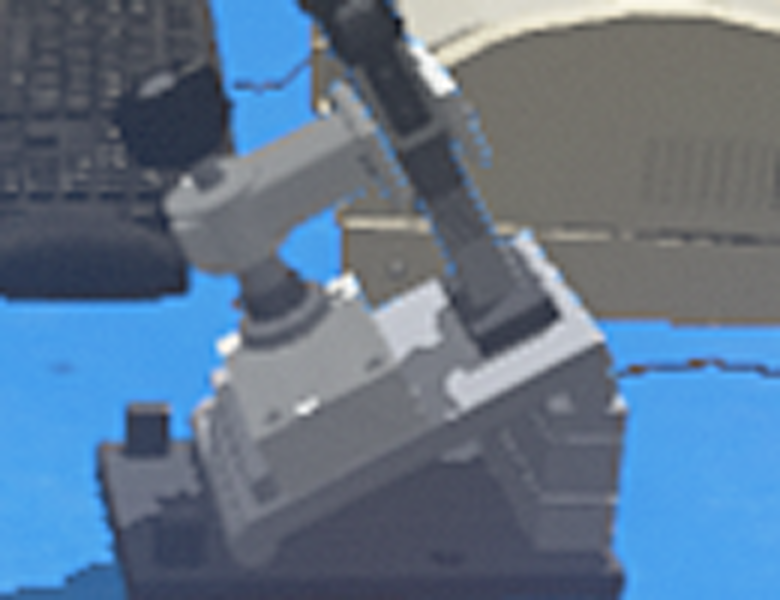

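Request:
{"name": "play_rows", "arguments": {"steps": [[0,0,0,0.02,0,0,-1],[0,0,0,0.02,0,0,-1],[0,0,0,0.02,0,0,-1],[0,0,0,0.02,0,0,-1],[0,0,0,0.02,0,0,-1],[0,0,0,0,0,0,-1],[0,0,0,0,0,0,-1],[0,0,0,0,0,0,-1],[0,0,0,0,0,0,-1],[0,0,0,0,0,0,-1]]}}

```text
time_s: 16.7
ee_pos: [0.6552, -0.1038, 0.1705]
ee_rot: [-0.069, 1.047, 0.125]
contact_force: [2.5, -2.1, -0.3]
width: 0.644
```

```bash
sed -i "s/s\['width'\].round(4)/round(s['width'],4)/" st.py; python3 st.py; python3 side.py side8
```

```text
16.7 F [ 1.36 -2.42  1.74] w 0.6439 M [-0.26  0.18 -0.48] [ 0.6552 -0.1038  0.1705] along 0.03604
```

View pics/side8.png

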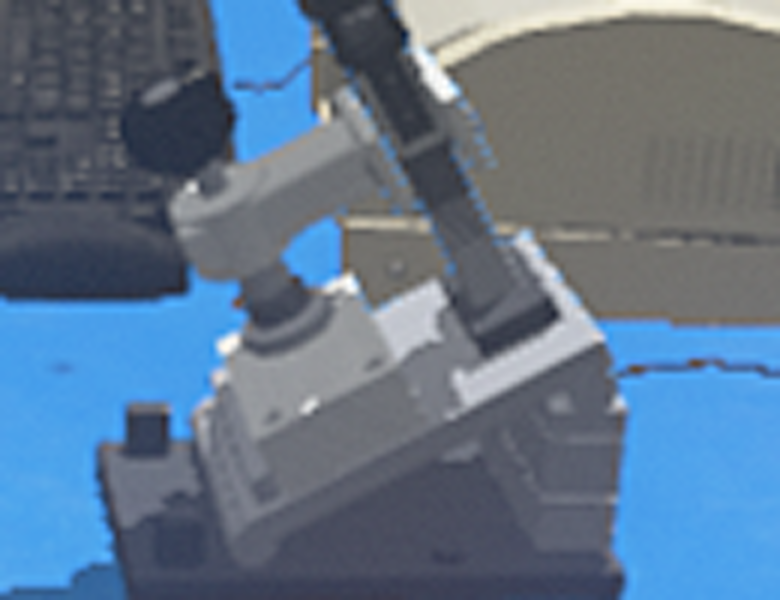

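Request:
{"name": "play_rows", "arguments": {"steps": [[0,0,0,0.01,0,0,-1],[0,0,0,0.01,0,0,-1],[0,0,0,0.01,0,0,-1],[0,0,0,0.01,0,0,-1],[0,0,0,0.01,0,0,-1],[0,0,0,0,0,0,-1],[0,0,0,0,0,0,-1],[0,0,0,0,0,0,-1],[0,0,0,0,0,0,-1],[0,0,0,0,0,0,-1]]}}

```text
time_s: 18.0
ee_pos: [0.6559, -0.1037, 0.1692]
ee_rot: [-0.069, 1.047, 0.125]
contact_force: [0.9, -2.9, 0.7]
width: 0.646
```

```bash
python3 st.py
```

```text
18.0 F [-0.43 -2.94  0.77] w 0.6463 M [-0.26  0.22 -0.54] [ 0.6559 -0.1037  0.1692] along 0.03751
```

Request:
{"name": "play_rows", "arguments": {"steps": [[0,0,0,0.01,0,0,-1],[0,0,0,0.01,0,0,-1],[0,0,0,0.01,0,0,-1],[0,0,0,0,0,0,-1],[0,0,0,0,0,0,-1],[0,0,0,0,0,0,-1],[0,0,0,0,0,0,-1],[0,0,0,0,0,0,-1],[0,0,0,0,0,0,-1],[0,0,0,0,0,0,-1]]}}

```text
time_s: 19.25
ee_pos: [0.6563, -0.1036, 0.1684]
ee_rot: [-0.069, 1.047, 0.125]
contact_force: [0.9, -2.6, 0.6]
width: 0.647
```

```bash
python3 st.py; python3 side.py side9
```

```text
19.25 F [-0.27 -2.72  0.72] w 0.6473 M [-0.2   0.14 -0.47] [ 0.6563 -0.1036  0.1684] along 0.03841
```

View pics/side9.png

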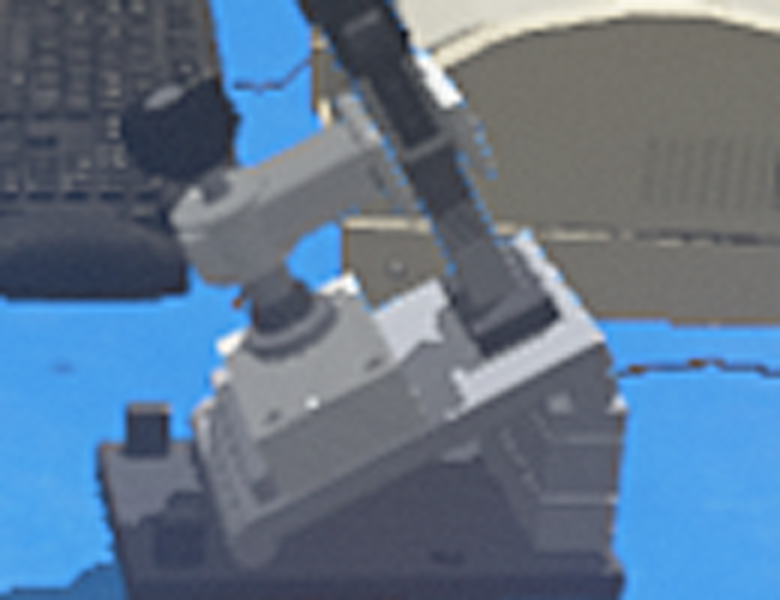

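Request:
{"name": "play_rows", "arguments": {"steps": [[0,0,0,0.01,0,0,-1],[0,0,0,0.01,0,0,-1],[0,0,0,0.01,0,0,-1],[0,0,0,0.01,0,0,-1],[0,0,0,0,0,0,-1],[0,0,0,0,0,0,-1],[0,0,0,0,0,0,-1],[0,0,0,0,0,0,-1],[0,0,0,0,0,0,-1],[0,0,0,0,0,0,-1]]}}

```text
time_s: 20.55
ee_pos: [0.6569, -0.1035, 0.1674]
ee_rot: [-0.069, 1.047, 0.125]
contact_force: [1.7, -2.5, 1.7]
width: 0.645
```

```bash
python3 st.py
```

```text
20.55 F [-0.77 -2.68  2.01] w 0.6453 M [-0.28  0.03 -0.52] [ 0.6569 -0.1035  0.1674] along 0.03962
```

Request:
{"name": "play_rows", "arguments": {"steps": [[0,0,0,0.01,0,0,-1],[0,0,0,0.01,0,0,-1],[0,0,0,0.01,0,0,-1],[0,0,0,0,0,0,-1],[0,0,0,0,0,0,-1],[0,0,0,0,0,0,-1],[0,0,0,0,0,0,-1],[0,0,0,0,0,0,-1],[0,0,0,0,0,0,-1],[0,0,0,0,0,0,-1]]}}

```text
time_s: 21.8
ee_pos: [0.6574, -0.1035, 0.1666]
ee_rot: [-0.069, 1.047, 0.125]
contact_force: [1.7, -2.7, 1.8]
width: 0.642
```

```bash
python3 st.py;  python3 side.py side10; python3 - <<'E'
from h import *
im=eyes.grab_frame('wrist');cv2.imwrite('pics/wrist10.png',im[:,:,::-1])
E
```

```text
21.8 F [-0.94 -2.93  2.07] w 0.6417 M [-0.19 -0.06 -0.45] [ 0.6574 -0.1035  0.1666] along 0.04052
```

View pics/side10.png

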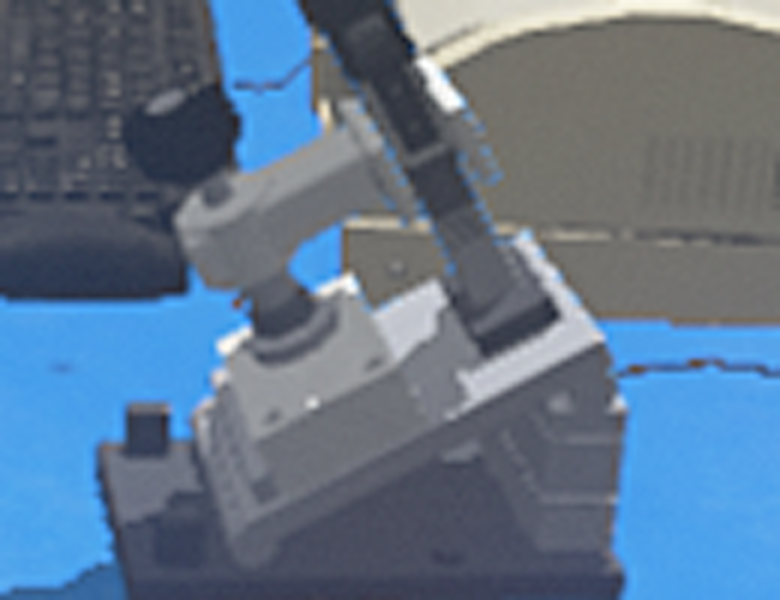

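View pics/wrist10.png

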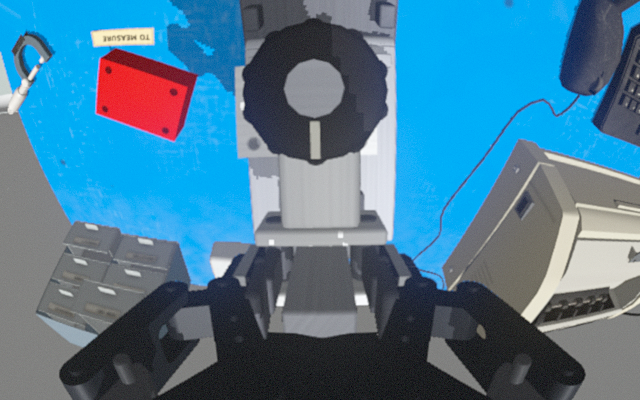

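Request:
{"name": "play_rows", "arguments": {"steps": [[0,0,0,0.01,0,0,-1],[0,0,0,0.01,0,0,-1],[0,0,0,0.01,0,0,-1],[0,0,0,0,0,0,-1],[0,0,0,0,0,0,-1],[0,0,0,0,0,0,-1],[0,0,0,0,0,0,-1],[0,0,0,0,0,0,-1],[0,0,0,0,0,0,-1],[0,0,0,0,0,0,-1]]}}

```text
time_s: 23.15
ee_pos: [0.6578, -0.1034, 0.1658]
ee_rot: [-0.069, 1.047, 0.125]
contact_force: [1.8, -1.7, 0.9]
width: 0.64
```

```bash
python3 st.py
```

```text
23.15 F [ 0.01 -1.95  1.74] w 0.64 M [-0.25 -0.06 -0.41] [ 0.6578 -0.1034  0.1658] along 0.04142
```

Request:
{"name": "play_rows", "arguments": {"steps": [[0,0,0,0.01,0,0,-1],[0,0,0,0.01,0,0,-1],[0,0,0,0.01,0,0,-1],[0,0,0,0.01,0,0,-1],[0,0,0,0,0,0,-1],[0,0,0,0,0,0,-1],[0,0,0,0,0,0,-1],[0,0,0,0,0,0,-1],[0,0,0,0,0,0,-1],[0,0,0,0,0,0,-1]]}}

```text
time_s: 24.4
ee_pos: [0.6584, -0.1033, 0.1648]
ee_rot: [-0.069, 1.047, 0.125]
contact_force: [2.7, -1.5, 1.1]
width: 0.642
```

```bash
python3 st.py;  python3 side.py side11
```

```text
24.4 F [ 0.24 -1.8   2.73] w 0.6424 M [-0.22 -0.16 -0.34] [ 0.6584 -0.1033  0.1648] along 0.04262
```

View pics/side11.png

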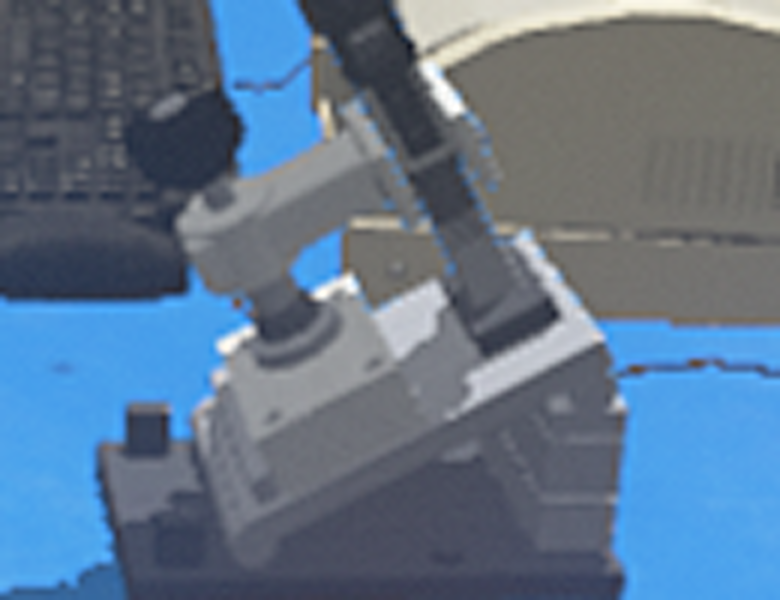

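Request:
{"name": "play_rows", "arguments": {"steps": [[0,0,0,0.01,0,0.01,-1],[0,0,0,0.01,0,0,-1],[0,0,0,0.01,0,0,-1],[0,0,0,0.01,0,0,-1],[0,0,0,0.01,0,0,-1],[0,0,0,0,0,0,-1],[0,0,0,0,0,0,-1],[0,0,0,0,0,0,-1],[0,0,0,0,0,0,-1],[0,0,0,0,0,0,-1]]}}

```text
time_s: 25.7
ee_pos: [0.6592, -0.1032, 0.1636]
ee_rot: [-0.069, 1.048, 0.125]
contact_force: [-5.0, -2.1, 6.5]
width: 0.647
```

```bash
python3 st.py
```

```text
25.7 F [-8.22 -1.35 -1.26] w 0.6468 M [-0.19  0.74 -0.21] [ 0.6592 -0.1032  0.1636] along 0.04405
```

Request:
{"name": "play_rows", "arguments": {"steps": [[0,0,0,0,0,0,1],[0,0,0,0,0,0,1],[0,0,0,0,0,0,1],[0,0,0,0,0,0,1],[0,0,0,0,0,0,1],[0,0,0,0,0,0,1],[0,0,0,0,0,0,1],[0,0,0,0,0,0,1],[0,0,0,0,0,0,1],[0,0,0,0,0,0,1]]}}

```text
time_s: 26.95
ee_pos: [0.6594, -0.1032, 0.1636]
ee_rot: [-0.069, 1.047, 0.125]
contact_force: [0.5, -0.8, -0.4]
width: 0.999
```

```bash
python3 st.py;  python3 side.py side12; python3 - <<'E'
from h import *
T=toolT();np.save('T2.npy',T);im=eyes.grab_frame('wrist');cv2.imwrite('pics/wrist12.png',im[:,:,::-1]); print(state()['qpos'].round(3))
E
```

```text
26.95 F [ 0.57 -0.88  0.1 ] w 0.9992 M [-0.02  0.48 -0.02] [ 0.6594 -0.1032  0.1636] along 0.04412
[-0.244  0.183 -0.4    0.498  0.188 -0.332]
```

View pics/side12.png

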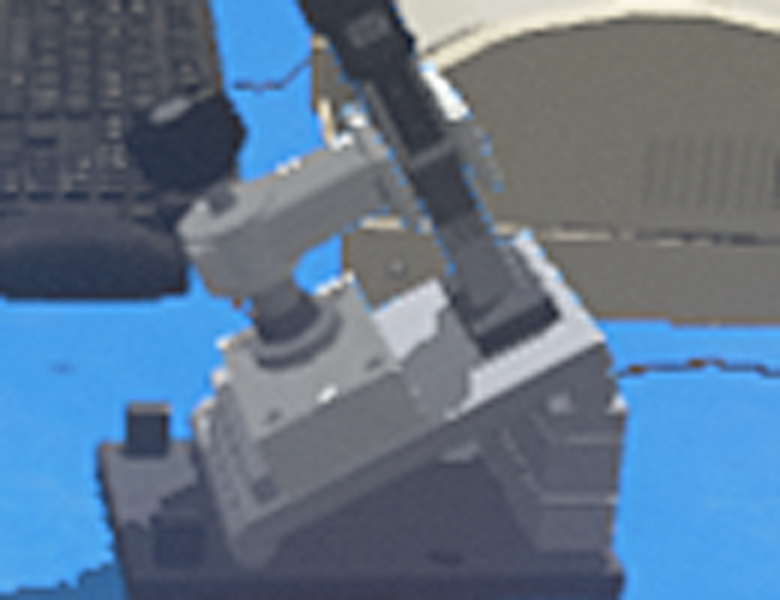

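View pics/wrist12.png

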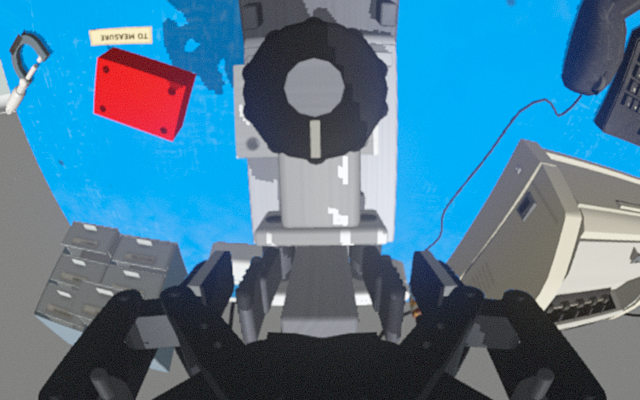

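```bash
python3 - <<'E'
from tgt import *
M=frame(yaw);T=np.load('T2.npy');x=M[:,0]
K2=np.array([.54957,-.1222,.20634])+.0438*x
for d in(-.012,0,.012): print(d,wproj(K2+d*x,T))
im=cv2.imread('pics/wrist12.png',0)
cr=im[5:170,225:405];cv2.imwrite('pics/k.png',cv2.resize(cv2.imread('pics/wrist12.png')[5:170,225:405],None,fx=3.5,fy=3.5))
print('tool frame K2',T[:3,:3].T@(K2-T[:3,3]))
E
```

```text
-0.012 [314.18152207  91.00700462]
0 [315.13605323  95.11889045]
0.012 [315.87743973  98.31966703]
tool frame K2 [-0.04877587 -0.00389108 -0.07519237]
```

View pics/k.png

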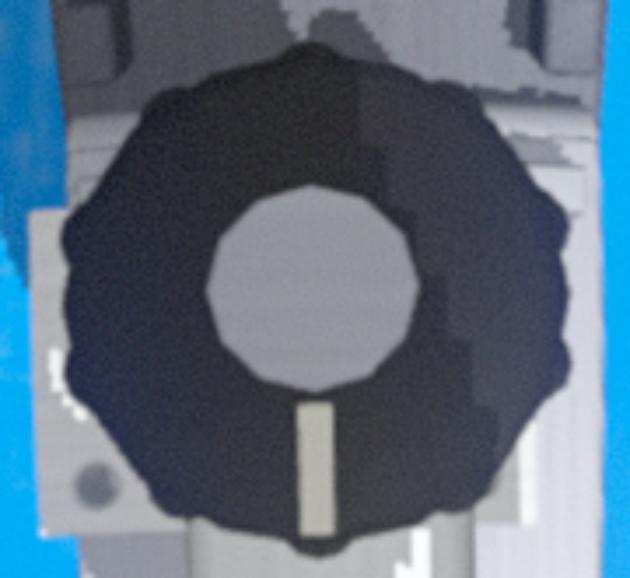

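```bash
python3 - <<'E'
from tgt import *
I=np.eye(4)
for p in((314.1,87.3),(315.3,90.7),(225+63/3.5,5+300/3.5),(225+568/3.5,5+300/3.5),(225+315/3.5,5+45/3.5),(225+315/3.5,5+555/3.5)):
    o,d=wray(p,I)
    print(p,[(o+d*(h-o[0])/d[0]).round(4) for h in(-.066,-.061,-.056,-.049)])
E
```

```text
(314.1, 87.3) [array([-0.066 , -0.0038, -0.0756]), array([-0.061 , -0.0039, -0.0762]), array([-0.056 , -0.004 , -0.0768]), array([-0.049 , -0.0042, -0.0776])]
(315.3, 90.7) [array([-0.066 , -0.0035, -0.0747]), array([-0.061 , -0.0036, -0.0753]), array([-0.056 , -0.0037, -0.0758]), array([-0.049 , -0.0038, -0.0765])]
(243.0, 90.71428571428571) [array([-0.066 , -0.0218, -0.0754]), array([-0.061 , -0.0231, -0.0759]), array([-0.056 , -0.0244, -0.0765]), array([-0.049 , -0.0262, -0.0773])]
(387.2857142857143, 90.71428571428571) [array([-0.066 ,  0.0146, -0.0752]), array([-0.061 ,  0.0157, -0.0757]), array([-0.056 ,  0.0167, -0.0763]), array([-0.049 ,  0.0182, -0.0771])]
(315.0, 17.857142857142858) [array([-0.066 , -0.0036, -0.0942]), array([-0.061 , -0.0037, -0.096 ]), array([-0.056 , -0.0038, -0.0977]), array([-0.049 , -0.0039, -0.1002])]
(315.0, 163.57142857142858) [array([-0.066 , -0.0036, -0.0563]), array([-0.061 , -0.0037, -0.0556]), array([-0.056 , -0.0038, -0.055 ]), array([-0.049, -0.004, -0.054])]
```

Request:
{"name": "play_rows", "arguments": {"steps": [[0,0,0,-0.5,0,0,1],[0,0,0,-0.9,0,0,1],[0,0,0,-0.9,0,0,1],[0,0,0,-0.37,0,0,1],[0,0,0,0,-0.073,-0.84,1],[0,0,0,0,0,-0.84,1],[0,0,0,0,0,-0.84,1],[0,0,0,0,0,0,1],[0,0,0,0,0,0,1],[0,0,0,0,0,0,1]]}}

```text
time_s: 28.3
ee_pos: [0.556, -0.1197, 0.1959]
ee_rot: [-0.07, 1.046, 0.125]
contact_force: [-0.6, -0.6, 0.0]
width: 1.0
```

```bash
python3 st.py;  python3 side.py side13; python3 - <<'E'
from h import *
T=toolT();T2=np.load('T2.npy');print('moved',(T2[:3,:3].T@(T[:3,3]-T2[:3,3])).round(4));np.save('T3.npy',T);im=eyes.grab_frame('wrist');cv2.imwrite('pics/wrist13.png',im[:,:,::-1]); print(state()['qpos'].round(3))
E
```

```text
28.3 F [-0.36 -0.53 -0.56] w 1.0001 M [-0.03  0.38 -0.04] [ 0.556  -0.1197  0.1959] along -0.03616
moved [-0.0801 -0.0022 -0.0748]
[-0.34  -0.029 -0.544  0.584  0.233 -0.42 ]
```

View pics/wrist13.png

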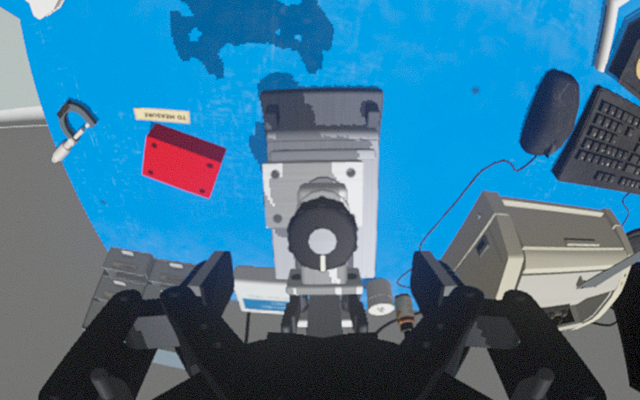

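View pics/side13.png

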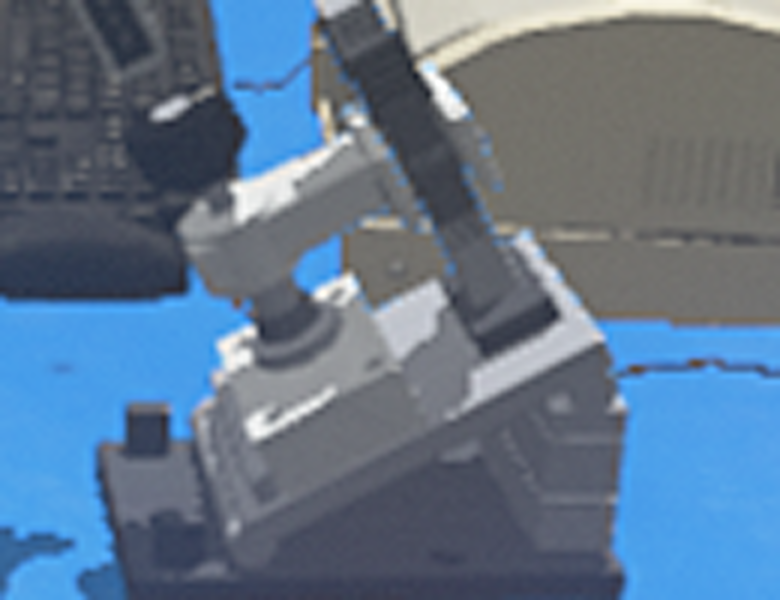

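```bash
python3 - <<'E'
from tgt import *
a=cv2.imread('pics/wrist13.png')[170:300,260:390]; cv2.imwrite('pics/k13.png',cv2.resize(a,None,fx=4.5,fy=4.5,interpolation=2))
for p in((322,233),(322,238),(322,196),(322,270)):
    o,d=wray(p,np.eye(4)); print(p,[(o+d*(h-o[0])/d[0]).round(4) for h in(.018,.023)])
E
```

```text
(322, 233) [array([ 0.018 , -0.0018, -0.0066]), array([ 0.023 , -0.0018, -0.0047])]
(322, 238) [array([ 0.018 , -0.0018, -0.0036]), array([ 0.023 , -0.0018, -0.0016])]
(322, 196) [array([ 0.018 , -0.0018, -0.0277]), array([ 0.023 , -0.0018, -0.0265])]
(322, 270) [array([ 0.018 , -0.0018,  0.0166]), array([ 0.023 , -0.0018,  0.0192])]
```

View pics/k13.png

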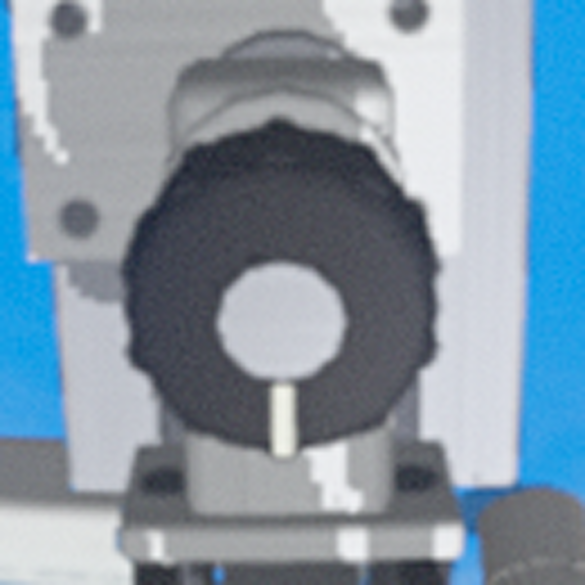

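Request:
{"name": "play_rows", "arguments": {"steps": [[-0.053,0,0,0.1,0,-0.02,1],[-0.053,0,0,0.2,0,0,1],[-0.053,0,0,0.2,0,0,1],[0,0,0,0.3,0,0,1],[0,0,0,0.3,0,0,1],[0,0,0,0.3,0,0,1],[0,0,0,0.2,0,0,1],[0,0,0,0.15,0,0,1],[0,0,0,0,0,0,1],[0,0,0,0,0,0,1]]}}

```text
time_s: 29.65
ee_pos: [0.5807, -0.1162, 0.1498]
ee_rot: [-0.521, 0.996, 0.384]
contact_force: [0.7, -0.0, 0.1]
width: 1.001
```

```bash
python3 st.py;  python3 side.py side14; python3 - <<'E'
from h import *
T=toolT();T2=np.load('T3.npy');print('moved',(T2[:3,:3].T@(T[:3,3]-T2[:3,3])).round(4),R.from_matrix(T2[:3,:3].T@T[:3,:3]).as_rotvec());im=eyes.grab_frame('wrist');cv2.imwrite('pics/wrist14.png',im[:,:,::-1]); print(state()['qpos'].round(3))
E
```

```text
29.65 F [ 0.27 -0.39  0.47] w 1.0007 M [-0.04  0.4   0.19] [ 0.5807 -0.1162  0.1498] along 0.01632
moved [ 0.0523 -0.     -0.0013] [-4.99002999e-01  2.80769568e-04 -8.98304055e-05]
[-0.314  0.056 -0.583  0.454  0.221 -0.895]
```

View pics/wrist14.png

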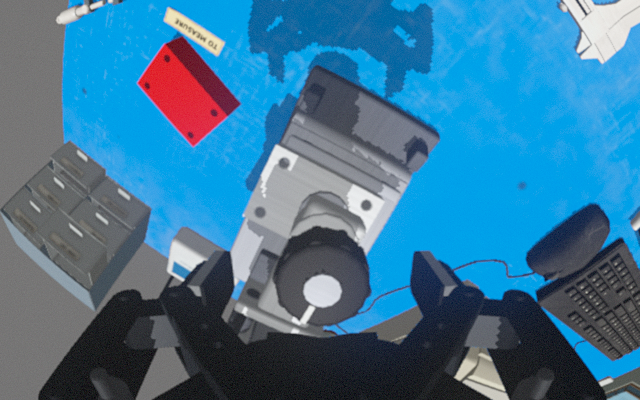

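View pics/side14.png

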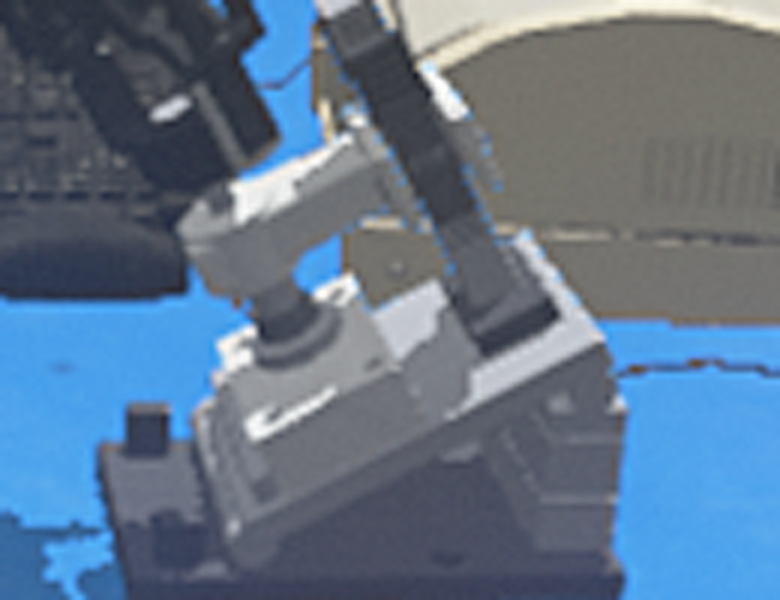

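Fingers straddle the knob (edges 275–370, fingers at 230/413) just above the arm. Closing with a moderate grip.

Request:
{"name": "play_rows", "arguments": {"squeeze": 35, "steps": [[0,0,0,0,0,0,-1],[0,0,0,0,0,0,-1],[0,0,0,0,0,0,-1],[0,0,0,0,0,0,-1],[0,0,0,0,0,0,-1],[0,0,0,0,0,0,-1],[0,0,0,0,0,0,-1],[0,0,0,0,0,0,-1],[0,0,0,0,0,0,-1],[0,0,0,0,0,0,-1]]}}

```text
time_s: 31.0
ee_pos: [0.5806, -0.1162, 0.1497]
ee_rot: [-0.521, 0.996, 0.384]
contact_force: [-5.0, -0.6, 5.2]
width: 0.468
```

```bash
python3 st.py;python3 -c "
from h import *
np.save('T4.npy',toolT())"
```

```text
31.0 F [-7.07  0.91 -1.55] w 0.4676 M [0.   0.64 0.64] [ 0.5806 -0.1162  0.1497] along 0.01639
```

Request:
{"name": "play_rows", "arguments": {"steps": [[0.03,0,0,-0.01,0,0,-1],[0.05,0,0,0,0,0,-1],[0.05,0,0,0,0,0,-1],[0.05,0,0,0,0,0,-1],[0.05,0,0,0,0,0,-1],[0.05,0,0,0,0,0,-1],[0.03,0,0,0,0,0,-1],[0,0,0,0,0,0,-1],[0,0,0,0,0,0,-1],[0,0,0,0,0,0,-1]]}}

```text
time_s: 32.25
ee_pos: [0.5805, -0.1159, 0.1497]
ee_rot: [0.359, 1.054, -0.124]
contact_force: [-0.5, 5.0, 1.1]
width: 0.468
```

```bash
cat > k.py <<'E'
from h import *
import sys
T=toolT();T2=np.load('T4.npy');print('moved',(T2[:3,:3].T@(T[:3,3]-T2[:3,3])).round(4),R.from_matrix(T2[:3,:3].T@T[:3,:3]).as_rotvec());im=eyes.grab_frame('wrist');cv2.imwrite('pics/%s.png'%sys.argv[1],im[:,:,::-1]); print(state()['qpos'].round(3))
E
python3 st.py;python3 k.py w15;python3 side.py side15
```

```text
32.25 F [-0.83  4.78 -1.66] w 0.4684 M [0.02 0.8  0.78] [ 0.5805 -0.1159  0.1497] along 0.01628
moved [-0.0001  0.0003  0.0001] [9.72390840e-01 7.37391804e-05 6.81343546e-04]
[-0.314  0.056 -0.583  0.454  0.221  0.077]
```

View pics/w15.png

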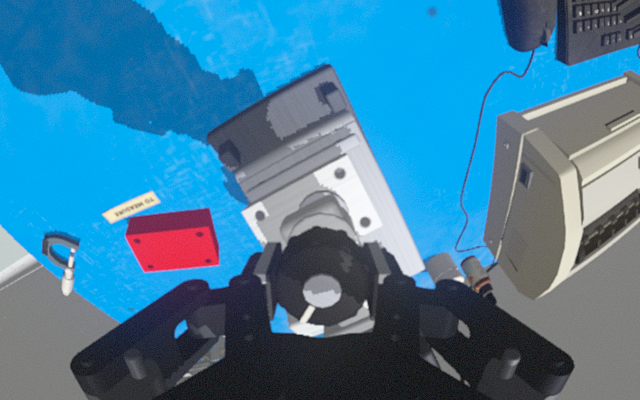

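View pics/side15.png

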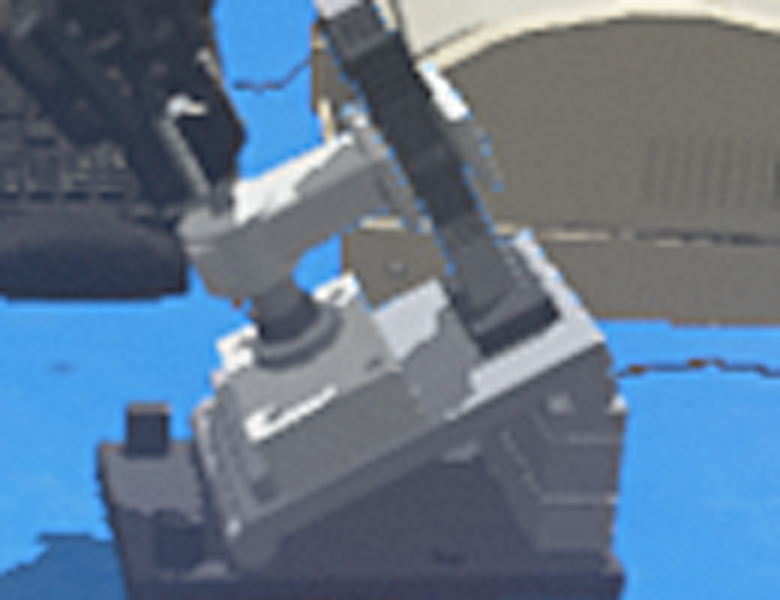

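Request:
{"name": "play_rows", "arguments": {"steps": [[0.03,0,0,0,0,0,-1],[0.05,0,0,0,0,0,-1],[0.05,0,0,0,0,0,-1],[0.05,0,0,0,0,0,-1],[0.05,0,0,0,0,0,-1],[0.05,0,0,0,0,0,-1],[0.03,0,0,0,0,0,-1],[0,0,0,0,0,0,-1],[0,0,0,0,0,0,-1],[0,0,0,0,0,0,-1]]}}

```text
time_s: 33.6
ee_pos: [0.5806, -0.1157, 0.1499]
ee_rot: [1.234, 0.933, -0.644]
contact_force: [0.7, 7.1, 1.0]
width: 0.468
```

```bash
python3 st.py;python3 k.py w16;python3 side.py side16
```

```text
33.6 F [-0.07  2.76 -6.62] w 0.4683 M [0.1  1.43 0.06] [ 0.5806 -0.1157  0.1499] along 0.01618
moved [-0.0002  0.0003  0.0004] [1.94667131e+00 1.28672201e-04 1.23721752e-03]
[-0.314  0.056 -0.583  0.454  0.222  1.051]
```

View pics/w16.png

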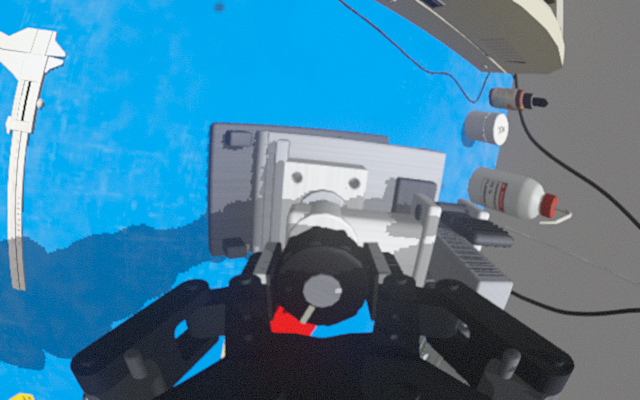

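View pics/side16.png

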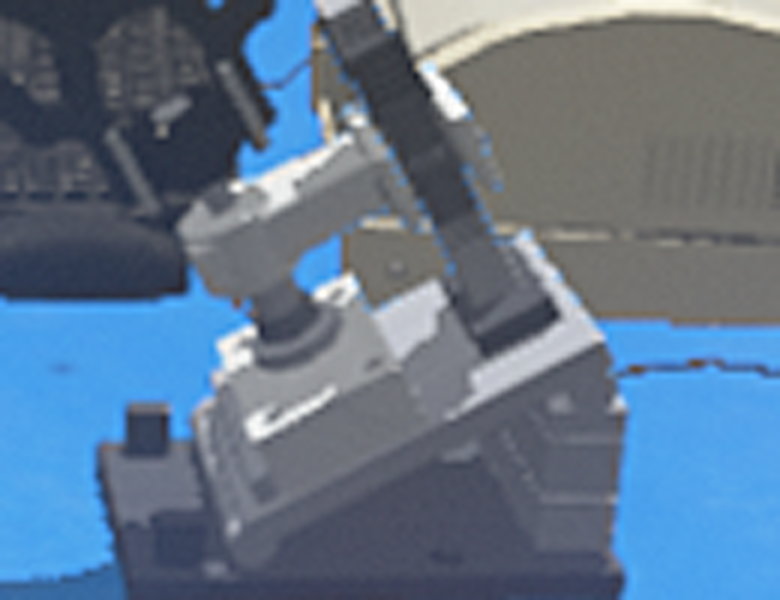

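Request:
{"name": "play_rows", "arguments": {"steps": [[0.03,0,0,0,0,0.01,-1],[0.04,0,0,0,0,0,-1],[0.04,0,0,0,0,0,-1],[0.04,0,0,0,0,0,-1],[0,0,0,0,0,0,-1],[0,0,0,0,0,0,-1],[0,0,0,0,0,0,-1],[0,0,0,0,0,0,-1],[0,0,0,0,0,0,-1],[0,0,0,0,0,0,-1]]}}

```text
time_s: 34.95
ee_pos: [0.5807, -0.1157, 0.15]
ee_rot: [1.648, 0.804, -0.896]
contact_force: [0.9, 9.0, 1.8]
width: 0.471
```

```bash
python3 st.py;python3 k.py w17
```

```text
34.95 F [-0.44 -0.4  -9.2 ] w 0.4714 M [ 0.11  1.79 -0.7 ] [ 0.5807 -0.1157  0.15  ] along 0.01616
moved [-0.0002  0.0002  0.0005] [2.41778327e+00 7.85577374e-04 2.08331178e-03]
[-0.314  0.057 -0.583  0.455  0.222  1.522]
```

View pics/w17.png

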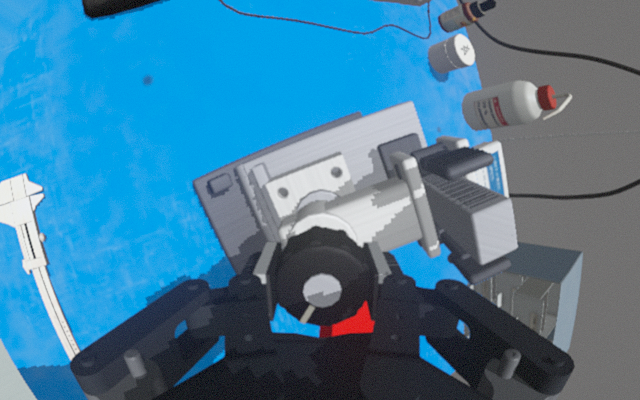

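Request:
{"name": "play_rows", "arguments": {"steps": [[0.03,0,0,0,0,-0.02,-1],[0.04,0,0,0,0,-0.01,-1],[0.04,0,0,0,0,0,-1],[0.04,0,0,0,0,0,-1],[0,0,0,0,0,0,-1],[0,0,0,0,0,0,-1],[0,0,0,0,0,0,-1],[0,0,0,0,0,0,-1],[0,0,0,0,0,0,-1],[0,0,0,0,0,0,-1]]}}

```text
time_s: 36.25
ee_pos: [0.5808, -0.1157, 0.1501]
ee_rot: [2.052, 0.618, -1.148]
contact_force: [1.9, 1.1, 0.3]
width: 0.472
```

```bash
python3 st.py;python3 k.py w18; python3 side.py side18
```

```text
36.25 F [ 0.74  0.66 -1.99] w 0.4716 M [-0.17  0.2  -0.39] [ 0.5808 -0.1157  0.1501] along 0.01614
moved [-0.0002  0.0002  0.0007] [ 2.88991946e+00 -3.38650565e-04  2.86824588e-05]
[-0.313  0.056 -0.583  0.455  0.22   1.996]
```

View pics/w18.png

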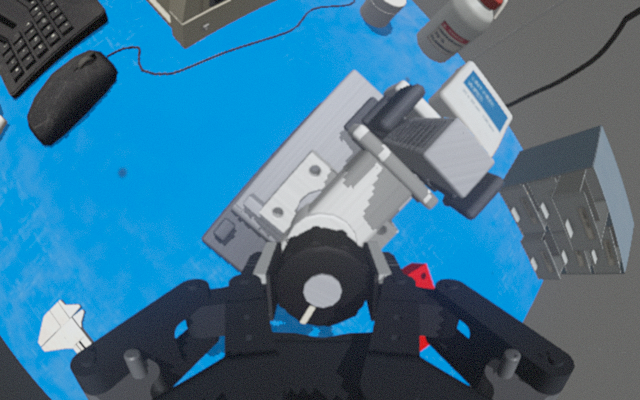

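View pics/side18.png

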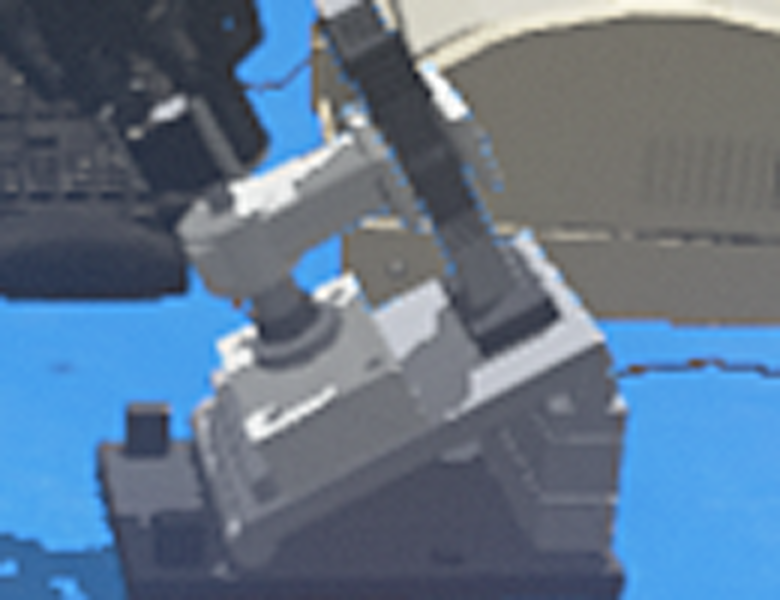

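Request:
{"name": "play_rows", "arguments": {"steps": [[0,0,0,0,0,0,1],[0,0,0,0,0,0,1],[0,0,0,0,0,0,1],[0,0,0,0,0,0,1],[0,0,0,0,0,0,1],[0,0,0,-0.5,0,0,1],[0,0,0,-0.8,0,0,1],[0,0,0,-1,0,0,1],[0,0,0,-1,0,0,1],[0,0,0,0,0,0,1]]}}

```text
time_s: 37.6
ee_pos: [0.532, -0.1231, 0.239]
ee_rot: [2.053, 0.615, -1.145]
contact_force: [0.5, -0.3, -0.3]
width: 0.996
```

```bash
python3 st.py;python3 k.py w19; python3 side.py side19; python3 - <<'E'
from h import *
im=eyes.grab_frame('side');a=cv2.imread('pics/side0.png');d=cv2.absdiff(im[:,:,::-1],a);cv2.imwrite('pics/s19.png',im[:,:,::-1])
for l in('caliper','micrometer','loupe'): print(l,[(x['position'],round(x['confidence'],2)) for x in eyes.search_frame(l,'side')][:2])
E
```

```text
37.6 F [0.52 0.44 0.09] w 0.9962 M [ 0.02 -0.29 -0.23] [ 0.532  -0.1231  0.239 ] along -0.08582
moved [-0.1019 -0.0011  0.0018] [ 2.88973820e+00 -5.61237133e-03  2.63422961e-03]
[-0.367 -0.1   -0.5    0.703  0.245  1.947]
caliper [([264.2, 236.7], 0.58)]
micrometer [([372.9, 339.7], 0.67)]
loupe [([268.1, 321.0], 0.76)]
```

View pics/w19.png

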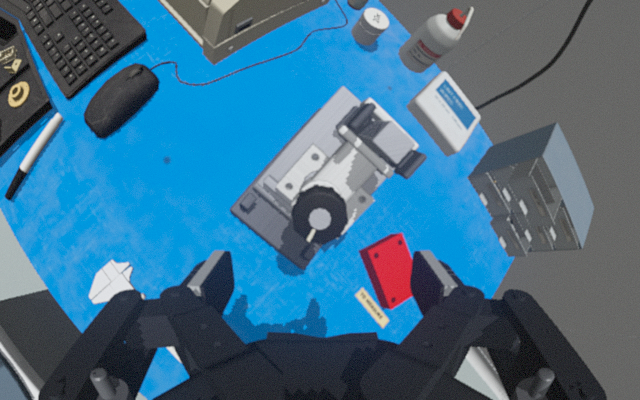

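View pics/side19.png

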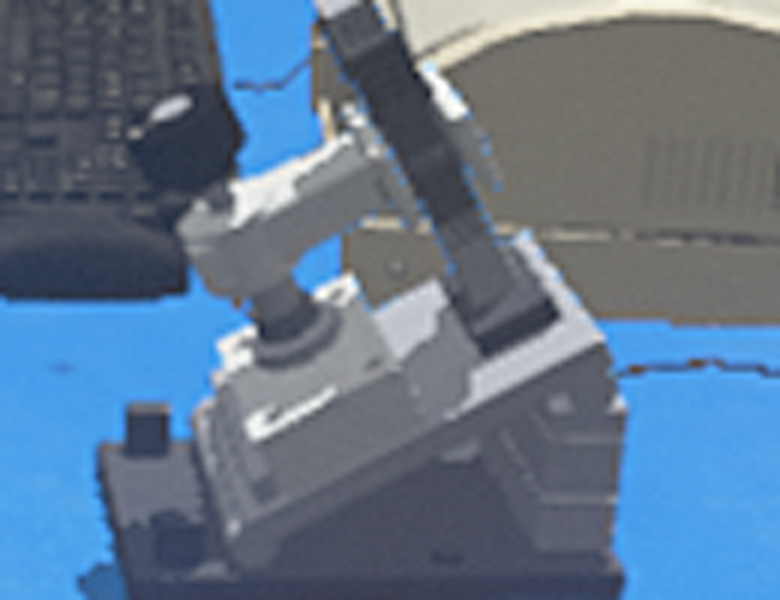

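View pics/s19.png

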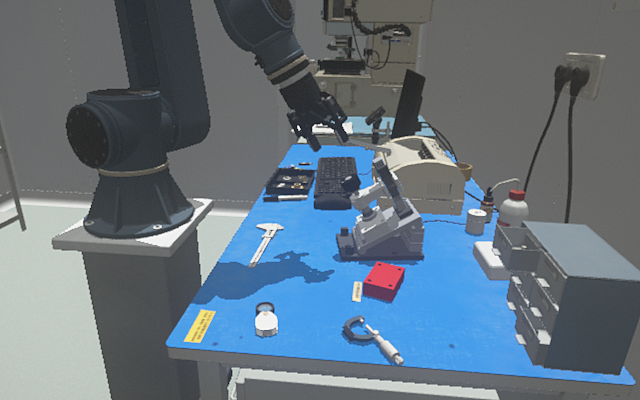

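```bash
python3 -c "
from bench import workorder
print(workorder.job_done())"
```

```text
the job is handed in; nothing more can be done
None
```

The block should now be clamped, and I handed the job in at about 38 s; no verdict was reported.

**What I did**
- I squeezed both release grips and slid the arm down about 43 mm until it met the block. The push rose to about 8 N, with a matching moment, which I took as foot contact.
- I let go of the grips so the arm locked. I then gripped the knob, turned it clockwise by about 2.89 rad, released it and backed off.

**Last checks**
- **Knob:** its pointer kept the same place between the fingers throughout the turn, so I saw no slipping.
- **Foot and block:** in the side view the foot sat at the same place on the block from lock-up to the end, and the block showed no visible shift.
- **Robot:** the gripper was clear, with about 0.7 N or less on the wrist.
- **Caliper, micrometer and loupe:** they look where they were. Only the caliper had a detector reading from before the job to compare with; it moved about 2.5 pixels, within the detector's scatter.

**Not measured directly**
- **Foot spring:** I could not read it. From the turn plus the light preload I estimate it is closed 3 to 4 mm, against the 1.5 to 7 mm allowed.
- **Grips:** I could not read their angles. I judged them fully back only from the wrist pictures after I let go.

Side forces of up to about 9 N appeared while turning, because the gripper was about 1 mm off the knob's axis. I corrected this before the end of the turn.

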